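# Shut and latch the propeller test cage

### The job

Make the propeller test cage safe for a run: take the latch bar by its red grip, lift it over the catch, swing the gate shut against the catch's rubber buffer and let the bar drop fully down behind the catch's nose so that it holds the gate, then let go. Lean on the buffer only as much as the bar needs to go down, do not force the bar or the gate against the catch, and leave the bottle, screwdriver and spare propeller where they are.

Things in the scene. Friction and masses are not known exactly. Their poses are not given: they have to be found in the camera images.
- hinge_axis (a point): Point on the gate's vertical hinge axis, 180 mm above the bench. Cage: fixed but placed differently each time, 320 mm wide, 290 mm deep, 210 mm tall, aluminium posts, clear sides and roof. Axes: x level into the cage, square to its front; y level along the front from hinge to latch post; z up.
- gate (a joint): Angle (rad) of the yellow mesh gate (270 mm wide, 20 to 186 mm above the bench) about hinge_axis. 0 = in line with the cage front; grows anticlockwise seen from above as the gate swings out. Starts open (0.5 to 1.1), stays where it is left (0.12 N m of friction), can be pushed to -0.10; where exactly it is shut depends on the catch.
- bar_pivot (a point): Pivot of the latch bar, fixed on the gate's outer face, 100 mm from the hinge axis along the gate, 12 mm outward of it, 180 mm above the bench. Axes: x square to the gate (into the cage when shut), the bar turns about it; y along the gate away from the hinge; z up. The steel bar (0.34 kg) runs 220 mm along y from here, 22 mm tall, 8 mm thick, and falls by its own weight.
- bar (a joint): Angle (rad) of the steel latch bar about bar_pivot. 0 = fully down (level, on its own stop), grows as its free end lifts, limit 0.25. Falls by its own weight (about 0.34 kg). Passes over the catch's nose above about 0.13.
- bar_grip (a point): Centre of the red upright grip on the bar: 14 mm thick (x, pinch it this way), 34 mm long (y), 50 mm tall (z); 115 mm along the bar from the pivot, 68 mm above the bar's centre line; turns with bar and gate (axes as bar_pivot when the bar is down). 47 mm from it towards the free end a guide staple on the gate reaches 237 mm above the bench; the cage roof is at 210 mm.
- bar_end (a point): Point on the bar's centre line 205 mm from the pivot, the part that meets the catch; 180 mm above the bench when the bar is fully down.
- latch_post: Latch post of the cage, aluminium, 20 x 20 mm, 210 mm tall; origin at the centre of its foot, axes as hinge_axis. On its far side it carries the dark steel catch with rubber buffer, which must not be loaded with more than 14 N. The catch is clamped by a bolt in a long slot, up to 16 mm further in or out (x) than its middle setting; this is not measured, and it does not slip.
- catch_nose (a point): Top inner edge of the catch's nose for the catch's middle setting (true one up to 16 mm off along x). Axes as hinge_axis. Nose: blunt block, flat top 190 mm above the bench, 30 mm long in x (from -30 to 0), 14 mm wide in y, 305 mm from the hinge axis. Further in (+x) is the notch, open at the top, then the tall buffer. Latched, the bar lies in the notch against the nose's inner side.
- buffer_face (a point): Free face of the black rubber buffer (14 mm wide, 168 to 232 mm above the bench), for the catch's middle setting (up to 16 mm off along x, together with the nose). The notch between it and the nose is 6 mm wide and the bar is 8 mm thick: the bar goes down only while it presses the rubber in by 2 to 4 mm (5 to 10 N at the buffer); at 4 mm the rubber is solid.
- bottle_mid (a point): Middle of a white bottle with green cap, 68 mm across, 170 mm tall, standing beyond the latch post. Not to be moved.
- driver_mid (a point): Middle of a blue-handled screwdriver 190 mm long, lying in front of the gate. Not to be moved.
- prop_mid (a point): Middle of a black two-blade propeller, 126 mm long, 8 mm tall, lying flat on the bench in front of the gate. Not to be moved.
Mind the look-alikes: they are no part of the job. Leave any purple look-alike of the latch_post alone.

How it is judged:
By the outcome, as a careful person would: the job done as asked, in the order asked, and still so for the second after the job is handed in, with the robot touching nothing.
It also fails if it takes over 72 s, if anything falls off the work surface, if the arm or the gripper's body presses on something with over 40 N, if the wrist force passes 120 N, or if a joint passes its speed limit or range.

### The arm

A 7-joint arm with a two-finger parallel gripper is mounted at the origin on the work surface. World frame = base frame: x ahead of the robot, y to its left, z up, the work surface at z = 0. Lengths are in m, angles in rad, forces in N, time in s.
With the tool pointing down it reaches from about 0.4 to 0.875 m from the base axis. Payload 6.5 kg.
Tool frame: the origin (TCP) lies on the centre line of the jaws, within the pads' length; the fingertips stand 14 mm ahead of it and the grasp point (between the pads) lies 5 mm behind it; z points along the fingers, y is the direction in which the jaws open and shut (so a half turn about z gives the same grasp; the last joint's range is limited). The gripper opens to 85 mm and grips with 20 to 120 N. Pads are 22 mm wide; open, the fingers measure 114 mm over their backs; the gripper's body (76 mm by 85 mm) begins 54 mm behind the grasp point. The pads swing forward as they close: fully open they stand 13 mm farther back than shut.
Start: joints at [-1.259, 0.536, -0.004, 1.538, 0.003, 1.067, -0.071], TCP at [0.24, 0.604, 0.213] pointing down, gripper open.
Joint ranges: [-2.7, 2.7], [-0.37, 2.16], [-1.27, 1.26], [0.24, 2.4], [-1.31, 4.45], [0.19, 1.91], [-2.76, 2.76]. Speed limits (rad/s): [2.39, 2.39, 3.14, 3.14, 3.14, 3.14, 3.14].

### API

Orientations are given as [roll, pitch, yaw] about the fixed x, y, z axes, in that order (R = Rz(yaw) Ry(pitch) Rx(roll)).
In Python, from workcell import env, vision gives the robot as it stands.
- The arm moves only by the tool drive_tool, never from a script. Its argument "motion" is a list that holds one entry, the list of rows, each a list of 5 numbers: the shift along the tool's x, y, z in m, then the turn about the tool's z in rad, then the gripper command: -1 is fully open, 1 is shut, values between are in proportion. In form: [[[x, y, z, yaw, fingers], ...]]. A call has exactly 10 rows; each row is the pose to reach, as a shift and turn from the pose commanded when the call began, along the tool's axes at that moment; what a row does not reach only later rows make up. A row lasts 1/12 s, in which the tool goes at most 41.7 mm and 7.16 degrees, less where a joint would pass 70% of its speed; a pose out of reach is approached as far as the arm can. A call with a gripper value outside its range is refused whole. The fingers move at their own pace and stop on an object; the grip force is fixed at half the most. Time passes only in rows, so rows that repeat a pose let the fingers close, or fill a call up. It gives the time, the measured TCP pose, the force and the opening at its end, in the units of the state.
- env.observe(): the state, without advancing time (a new reading comes with each control period).
- vision.read_camera(name): name is "scene" or "side" or "wrist"; returns (picture, depth): 480x640x3 uint8, red, green, blue; 480x640 float32, m along the optical axis (not along the pixel's ray), 0 where there is no reading.
- vision.camera_info(name): a dict with "K" (3x3 intrinsics, pixels), "k1" (the pictures are not rectified: a ray, as slopes to the right and down, at radius r is drawn at 1 + k1 r^2 times it, then the intrinsics apply), "R" (3x3) and "t" (3): a world point X has camera coordinates R X + t; the wrist camera has in their place "hand_eye" (4x4, takes a point from camera to tool coordinates, whose origin is the TCP and whose axes are the flange's). Camera axes: x right, y down, z forward; pixel columns grow to the right and rows downward; lengths in m; the calibration is good to about 2 mm. A picture is of the moment at which its call begins: read the wrist's pose just before it. camera_info takes no time and is no camera call.
- env.sign_off(): hands the job in, once; it reports no verdict.
Trained networks look in the newest picture that a camera, given by its name, has taken for a name from the list of things; names that differ only in an ending like _2 or _b are one class to them, and where a whole thing is asked for, a point or a joint stands for the part that bears it (a point fixed in the world has none). Each returns a list of dicts, best first, with "confidence" (0 to 1); they miss things now and then, are a little off and sometimes report something else, mostly with a low value. They report only what shows in the picture. A call takes as long as a camera call. They do not tell look-alikes from the thing itself.
- vision.regions_of(target, camera): "mask" (480x640 bool, what is visible of it) and "centre" ([row, column] in pixels, amid what is visible of it).
- vision.landmark_of(target, camera): "centre" ([row, column] in pixels: a listed point, or the origin of a listed thing).
The state is a dict: "clock": time; "joint_pos": joint angles; "qvel": joint speeds; "tau": joint torques, N m; "ee_pos": TCP position; "tcp_rot": TCP orientation; "force": force on the tool from outside, world axes, zero at the start; "torque": the same for the moment, N m; "opening": finger opening in m.
Only numpy, scipy, OpenCV 4.12 (cv2) and the standard library are available. Lean on these libraries where they do the work, as an engineer would, in place of code of your own. Each camera call takes 0.05 s, during which the arm holds its last target.

## Working session

There is one attempt and no reset: what is moved stays moved. The work goes in short steps, Python scripts to look and compute and a tool call to move; the robot and the scene stay as the last step left them, time stands still between calls to the robot, and variables do not carry over. Pictures are saved under pics/ and viewed, and the job is handed in when it is done.

Besides the shell and the picture viewer there is one more tool, called after "Emit:" by a JSON object that holds its "method" and its "body", one argument or row to a line. drive_tool: Moves the arm, as the interface text tells. Its arguments: {"type":"object","properties":{"motion":{"type":"array"}},"required":["motion"]}

```bash
ls; mkdir -p pics; python3 - <<'E'
from workcell import env, vision
import cv2
print(env.observe())
for n in ["scene","side","wrist"]:
    p,d=vision.read_camera(n)
    cv2.imwrite(f"pics/{n}0.png",p[:,:,::-1])
    print(n,vision.camera_info(n))
E
```

```text
pics
{'clock': 0.0, 'joint_pos': array([-1.25920928,  0.53717785, -0.0044484 ,  1.53890695,  0.00258551,
        1.0673265 , -0.07119516]), 'qvel': array([ 2.20118638e-04,  9.83443067e-05, -1.35612958e-03,  1.08366624e-03,
       -4.61608925e-04, -1.44239127e-04,  7.48126167e-04]), 'tau': array([ 1.83160969e-04, -5.83409822e+01,  1.04828987e+00, -2.59112817e+01,
        1.22567601e-02,  9.20129620e-03,  1.65156814e-05]), 'ee_pos': array([0.23951652, 0.60351208, 0.21179228]), 'tcp_rot': array([-3.13978339e+00,  1.15111819e-04,  2.76388396e+00]), 'force': array([-0.25821802,  0.44694743, -0.29384049]), 'torque': array([0.02652279, 0.05640115, 0.02850939]), 'opening': 0.08504072511689052}
scene {'K': array([[568.50216547,   0.        , 315.68399363],
       [  0.        , 568.50216547, 248.57044674],
       [  0.        ,   0.        ,   1.        ]]), 'k1': -0.007697255730237058, 'R': array([[-0.88280007,  0.46970043, -0.00674823],
       [ 0.38124064,  0.70799948, -0.59446809],
       [-0.27444417, -0.52736917, -0.80409088]]), 't': array([ 0.50643866, -0.21034091,  1.50793093])}
side 
[... 241 characters left out ...]
       [-0.20730664, -0.74911211, -0.62917009],
       [ 0.15751347,  0.6091907 , -0.77722339]]), 't': array([-0.59625415,  0.26901252,  0.72664509])}
wrist {'K': array([[396.05626121,   0.        , 319.28831409],
       [  0.        , 396.05626121, 236.74235722],
       [  0.        ,   0.        ,   1.        ]]), 'k1': 0.0010194222562969733, 'hand_eye': array([[ 3.51844363e-04, -9.45775011e-01, -3.24822267e-01,
         8.34862556e-02],
       [ 9.99999918e-01,  2.68374644e-04,  3.01772114e-04,
        -3.87424334e-04],
       [-1.98234464e-04, -3.24822347e-01,  9.45775028e-01,
        -1.62036963e-01],
       [ 0.00000000e+00,  0.00000000e+00,  0.00000000e+00,
         1.00000000e+00]])}
```

View pics/scene0.png

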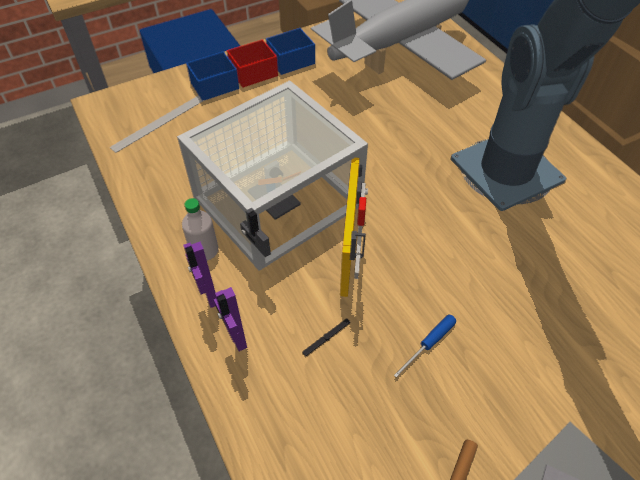

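View pics/side0.png

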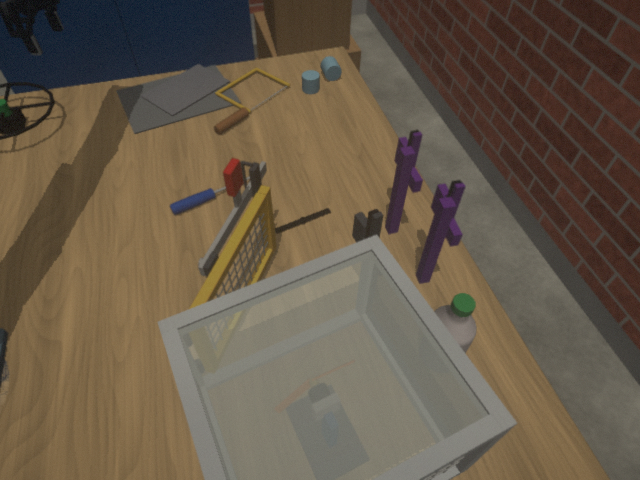

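View pics/wrist0.png

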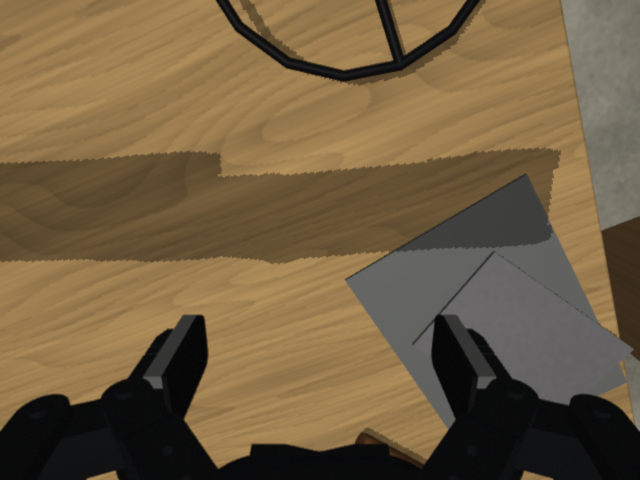

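The scene picture shows the cage at (270,160), the open gate at (352,225) with the red grip at (362,210), the dark catch at (255,230) and the purple look-alikes at (200,270) and (230,315). The side picture shows the grip at (234,177) and the catch at (368,228). Next I measure them.

```bash
cat > h.py <<'E'
from workcell import env, vision
import numpy as np, cv2
from scipy.optimize import least_squares
from scipy.spatial.transform import Rotation as Ro
def cam(n, st=None):
    c=vision.camera_info(n)
    if n=="wrist":
        H=c["hand_eye"]; T=np.eye(4); T[:3,:3]=Ro.from_euler("xyz",st["tcp_rot"]).as_matrix(); T[:3,3]=st["ee_pos"]
        M=np.linalg.inv(T@H); return c["K"],c["k1"],M[:3,:3],M[:3,3]
    return c["K"],c["k1"],c["R"],c["t"]
def ray(C,rc):
    K,k1,R,t=C
    x=np.array([(rc[1]-K[0,2])/K[0,0],(rc[0]-K[1,2])/K[1,1]]); u=x.copy()
    for _ in range(20): u=x/(1+k1*(u@u))
    return -R.T@t, R.T@np.array([u[0],u[1],1.])
def proj(C,X):
    K,k1,R,t=C
    p=R@np.asarray(X)+t; u=p[:2]/p[2]; u=u*(1+k1*(u@u)); return np.array([K[1,1]*u[1]+K[1,2],K[0,0]*u[0]+K[0,2]])
def atz(C,rc,z):
    o,d=ray(C,rc); return o+d*(z-o[2])/d[2]
def atd(C,rc,dep):
    o,d=ray(C,rc); return o+d*dep
E
python3 - <<'E'
from h import *
np.set_printoptions(precision=4,suppress=True)
Z=dict(hinge_axis=.18,bar_pivot=.18,bar_grip=.248,bar_end=.18,latch_post=0,catch_nose=.19,buffer_face=.2,bottle_mid=.085,driver_mid=.012,prop_mid=.004)
for n in ["scene","side"]:
    p,d=vision.read_camera(n); C=cam(n)
    for k in Z:
        for r in vision.landmark_of(k,n)[:3]:
            print(n,k,round(r["confidence"],2),np.round(r["centre"],1),atz(C,r["centre"],Z[k]))
print(env.observe()["clock"])
E
```

```text
scene hinge_axis 0.86 [159.2 359.3] [ 0.426  -0.0657  0.18  ]
scene bar_pivot 0.57 [192.5 361.1] [0.474  0.0229 0.18  ]
scene bar_grip 0.98 [211.9 361.2] [0.5344 0.1173 0.248 ]
scene bar_grip 0.65 [229.8 201.8] [0.8226 0.0122 0.248 ]
scene bar_end 0.72 [270.2 356. ] [0.5859 0.1919 0.18  ]
scene bar_end 0.59 [209.7 360.8] [0.4993 0.0642 0.18  ]
scene latch_post 0.94 [304.3 212.4] [0.8441 0.018  0.    ]
scene latch_post 0.73 [261.9 263.8] [ 0.6943 -0.0326  0.    ]
scene latch_post 0.69 [343.6 240.2] [0.8282 0.1366 0.    ]
scene catch_nose 0.86 [264.9 196.6] [0.8548 0.0409 0.19  ]
scene catch_nose 0.63 [312.  231.7] [0.836  0.1698 0.19  ]
scene catch_nose 0.62 [264.2 263.8] [0.7396 0.101  0.19  ]
scene buffer_face 0.97 [219.4 251.4] [ 0.7173 -0.0048  0.2   ]
scene buffer_face 0.87 [309.5 225.4] [0.8452 0.1655 0.2   ]
scene buffer_face 0.66 [261.2 194.3] [0.8566 0.038  0.2   ]
scene bottle_mid 0.76 [232.3 200.5] [ 0.8049 -0.1167  0.085 ]
scene driver_mid 0.56 [349.  421.5] [0.5009 0.3333 0.012 ]
scene prop_mid 0.58 [338.7 324.6] [0.6655 0.213  0.004 ]
side hinge_axis 0.91 [324.1 177.3] [ 0.4214 -0.0688  0.18  ]
side bar_pivot 0.56 [264.2 205.8] [0.4695 0.0179 0.18  ]
side bar_pivot 0.35 [326.4 448.7] [ 0.7643 -0.1662  0.18  ]
side bar_grip 0.77 [176.5 233.9] [0.5358 0.1155 0.248 ]
side bar_end 0.96 [171.1 259.9] [0.5837 0.1891 0.18  ]
side latch_post 0.73 [275.6 422. ] [0.8444 0.0189 0.    ]
side latch_post 0.62 [231.9 389.5] [0.8246 0.1345 0.    ]
side catch_nose 0.97 [194.4 447.4] [0.8618 0.0441 0.19  ]
side catch_nose 0.87 [145.6 407.1] [0.8462 0.172  0.19  ]
side catch_nose 0.71 [231.7 374.8] [0.7234 0.0024 0.19  ]
side buffer_face 0.7 [197.6 451.1] [0.8579 0.0281 0.2   ]
side buffer_face 0.6 [233.  372.4] [ 0.7153 -0.0063  0.2   ]
side bottle_mid 0.96 [328.2 448.2] [ 0.805 -0.129  0.085]
side driver_mid 0.74 [192.9 214.8] [0.4971 0.3275 0.012 ]
side prop_mid 0.79 [218.6 303.5] [0.6644 0.2125 0.004 ]
1.25
```

```bash
python3 - <<'E'
import cv2,numpy as np
a=cv2.imread("pics/scene0.png")[80:280,170:380]; b=cv2.imread("pics/side0.png")[150:480,150:530]
cv2.imwrite("pics/c1.png",cv2.resize(a,None,fx=2.9,fy=2.9,interpolation=cv2.INTER_CUBIC))
cv2.imwrite("pics/c2.png",cv2.resize(b,None,fx=1.8,fy=1.8,interpolation=cv2.INTER_CUBIC))
E
```

```text
(no output)
```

View pics/c1.png

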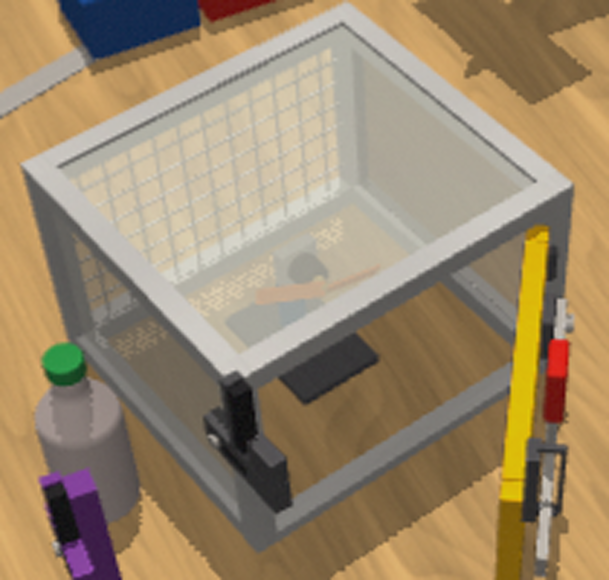

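View pics/c2.png

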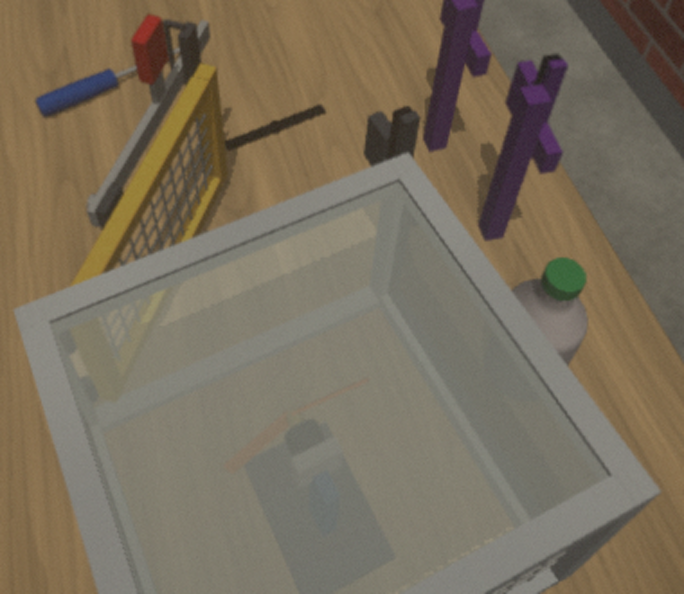

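```bash
python3 - <<'E'
from h import *
np.set_printoptions(precision=4,suppress=True)
S,D=cam("scene"),cam("side")
P=dict(FL=[(D,(236,377.8)),(S,(210.5,250))],FH=[(D,(323,160)),(S,(144.5,367.6))],BL=[(D,(422,515.6)),(S,(138,178.6))],BH=[(S,(81,288.3))])
for k,v in P.items():
    for C,rc in v: print(k,atz(C,rc,.21))
loc=dict(FH=(0,0),FL=(0,.32),BL=(.29,.32),BH=(.29,0))
def pt(p,l):
    y=np.array([np.cos(p[2]),np.sin(p[2])]);x=np.array([y[1],-y[0]]); return p[:2]+x*l[0]+y*l[1]
f=lambda p:np.concatenate([pt(p,loc[k])-atz(C,rc,.21)[:2] for k,v in P.items() for C,rc in v])
s=least_squares(f,[.42,-.07,.1]);print(s.x,s.fun.reshape(-1,2)*1000)
x=s.x
for n,w in dict(hinge=(.4237,-.0673),bp=(.4718,.0204),be=(.5849,.1905),grip=(.535,.1164),buf=(.7165,-.0055),post=(.6943,-.0326)).items():
    y=np.array([np.cos(x[2]),np.sin(x[2])]);xx=np.array([y[1],-y[0]]);d=np.array(w)-x[:2];print(n,d@xx,d@y)
E
```

```text
FL [ 0.7171 -0.021   0.21  ]
FL [ 0.7127 -0.0195  0.21  ]
FH [ 0.406  -0.0793  0.21  ]
FH [ 0.4032 -0.0711  0.21  ]
BL [ 0.7687 -0.3004  0.21  ]
BL [ 0.7672 -0.2923  0.21  ]
BH [ 0.4584 -0.3574  0.21  ]
[ 0.402  -0.0748  0.1865] [[-0.611   5.5682]
 [ 3.7644  4.0558]
 [-3.9665  4.5327]
 [-1.2007 -3.6484]
 [ 1.566  -0.0658]
 [ 3.0864 -8.1135]
 [-2.6386 -2.3289]]
hinge -0.0033332210373167915 0.02268610015701557
bp -0.08059397582174636 0.0862130689981325
be -0.2267738494952156 0.2288912542010869
grip -0.1632110207805731 0.16611716077240402
buf -0.009771679932586989 0.3218676942550715
post 0.012742162253339896 0.2950278561402993
```

```bash
cat >> h.py <<'E'
def rel(p,yaw,st=None):
    st=st or env.observe()
    R=Ro.from_euler("xyz",st["tcp_rot"]).as_matrix(); d=R.T@(np.array(p)-st["ee_pos"])
    t=-(yaw-st["tcp_rot"][2]); t=(t+np.pi)%(2*np.pi)-np.pi
    return np.round(np.append(d,t),4)
E
python3 - <<'E'
from h import *
print(rel([.535,.1164,.37],.972), rel([.38,.36,.36],1.87))
E
```

```text
[-0.4543 -0.3445 -0.1573  1.7919] [-0.2204 -0.1752 -0.1473  0.8939]
```

Emit:
{"method": "drive_tool", "body": {
  "motion": [
    [[0,0,-0.03,0.05,-1],[-0.01,-0.01,-0.06,0.12,-1],[-0.03,-0.025,-0.09,0.22,-1],[-0.055,-0.045,-0.12,0.32,-1],[-0.085,-0.065,-0.14,0.42,-1],[-0.115,-0.088,-0.155,0.52,-1],[-0.145,-0.11,-0.158,0.62,-1],[-0.175,-0.133,-0.158,0.72,-1],[-0.205,-0.156,-0.158,0.82,-1],[-0.235,-0.18,-0.158,0.92,-1]]
  ]
}}

```text
clock: 2.08
ee_pos: [0.3925, 0.3486, 0.3711]
tcp_rot: [3.141, -0.001, 1.839]
force: [-0.6, 0.8, -0.2]
opening: 0.0856
```

```bash
python3 - <<'E'
from h import *
print(env.observe()); print(rel([.535,.1164,.37],.972))
E
```

```text
{'clock': 2.0833, 'joint_pos': array([-1.04636134,  0.18199161,  0.27613015,  1.66915922, -0.05162158,
        1.29658319, -0.49234018]), 'qvel': array([ 0.44071507, -0.21085156,  0.42050042,  0.27849437, -0.02100911,
       -0.05271994, -0.33085127]), 'tau': array([-3.32919985e+00, -3.81050277e+01,  3.77366384e-01, -2.87239677e+01,
       -2.94717494e-02,  2.45277928e-01,  3.99746569e-01]), 'ee_pos': array([0.39247262, 0.34858931, 0.37108899]), 'tcp_rot': array([ 3.14091503e+00, -7.50259164e-04,  1.83908214e+00]), 'force': array([-0.61444637,  0.79168291, -0.23151262]), 'torque': array([ 0.02488981, -0.06292915,  0.03380348]), 'opening': 0.08559522966766445}
[-0.2617  0.0759  0.0009  0.8671]
```

Emit:
{"method": "drive_tool", "body": {
  "motion": [
    [[-0.03,0.009,0,0.1,-1],[-0.06,0.018,0,0.2,-1],[-0.095,0.028,0,0.3,-1],[-0.13,0.038,0,0.41,-1],[-0.165,0.048,0,0.52,-1],[-0.2,0.058,0,0.63,-1],[-0.23,0.067,0,0.74,-1],[-0.25,0.073,0,0.82,-1],[-0.261,0.076,0,0.867,-1],[-0.261,0.076,0,0.867,-1]]
  ]
}}

```text
clock: 2.92
ee_pos: [0.5362, 0.1168, 0.3708]
tcp_rot: [3.141, 0.001, 0.972]
force: [0.3, -0.6, -0.4]
opening: 0.0852
```

```bash
python3 - <<'E'
from h import *
np.set_printoptions(precision=4,suppress=True)
st=env.observe(); C=cam("wrist",st)
p,d=vision.read_camera("wrist"); cv2.imwrite("pics/w1.png",p[:,:,::-1])
st=env.observe(); C=cam("wrist",st); print(st["ee_pos"],st["tcp_rot"],st["force"])
Z=dict(hinge_axis=.18,bar_pivot=.18,bar_grip=.248,bar_end=.18,catch_nose=.19,buffer_face=.2)
for k in Z:
  for r in vision.landmark_of(k,"wrist")[:3]:
    print(k,round(r["confidence"],2),np.round(r["centre"],1),atz(C,r["centre"],Z[k]))
np.save("w1d.npy",d)
E
```

```text
[0.5354 0.1191 0.3706] [-3.1414  0.0001  0.9768] [-0.5626  1.2764  0.7212]
hinge_axis 0.61 [391.9 329.6] [ 0.4242 -0.0663  0.18  ]
bar_pivot 0.74 [313.4 318.6] [0.4684 0.0205 0.18  ]
bar_grip 0.82 [220.1 317.4] [0.5339 0.1189 0.248 ]
catch_nose 0.57 [190.5 562.9] [0.7181 0.0065 0.19  ]
buffer_face 0.69 [196.  575.6] [0.7213 0.0012 0.2   ]
```

View pics/w1.png

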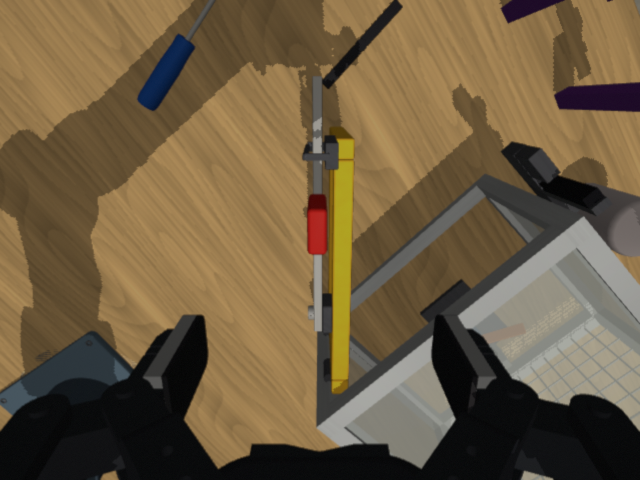

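```bash
python3 - <<'E'
import cv2
b=cv2.imread("pics/w1.png")
cv2.imwrite("pics/c3.png",cv2.resize(b[130:240,480:620],None,fx=5,fy=5,interpolation=cv2.INTER_CUBIC))
cv2.imwrite("pics/c4.png",cv2.resize(b[60:410,280:380],None,fx=1.7*1,fy=1.7,interpolation=cv2.INTER_CUBIC))
from h import *
np.set_printoptions(precision=4,suppress=True)
print(env.observe()["clock"],env.observe()["ee_pos"],env.observe()["tcp_rot"],env.observe()["force"])
E
```

```text
3.2667 [0.5349 0.1208 0.3707] [-3.1411 -0.0004  0.9799] [ 0.129  -0.2371 -0.0816]
```

View pics/c3.png

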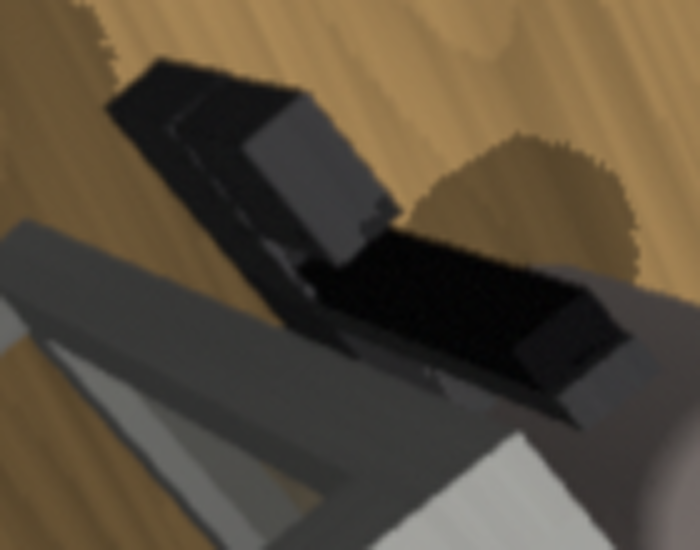

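View pics/c4.png

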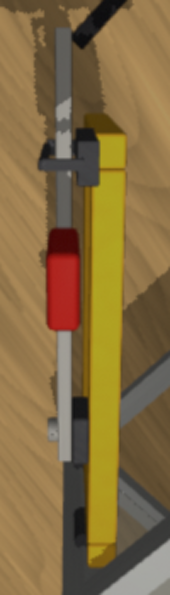

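```bash
python3 - <<'E'
from h import *
np.set_printoptions(precision=4,suppress=True)
st=env.observe(); C=cam("wrist",st)
p,d=vision.read_camera("wrist"); cv2.imwrite("pics/w2.png",p[:,:,::-1]); np.save("w2d.npy",d)
print(st["ee_pos"],st["tcp_rot"])
hsv=cv2.cvtColor(p,cv2.COLOR_RGB2HSV)
m=((hsv[...,0]<6)|(hsv[...,0]>174))&(hsv[...,1]>170)&(hsv[...,2]>60)
m[:100]=0;m[350:]=0
ys,xs=np.nonzero(m);print(ys.min(),ys.max(),xs.min(),xs.max(),d[m].min())
b=p[:,:,::-1]
cv2.imwrite("pics/c5.png",cv2.resize(b[60:260,280:380],None,fx=3,fy=3,interpolation=cv2.INTER_CUBIC))
cv2.imwrite("pics/c6.png",cv2.resize(b[130:240,480:620],None,fx=5,fy=5,interpolation=cv2.INTER_CUBIC))
import pickle; pickle.dump(st,open("w2st","wb"))
E
```

```text
[0.5349 0.1208 0.3707] [-3.1411 -0.0004  0.9799]
198 257 312 331 0.0
```

View pics/c5.png

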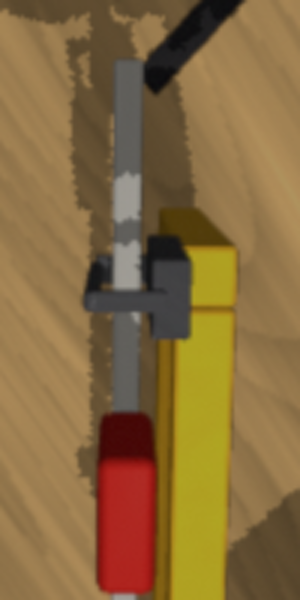

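View pics/c6.png

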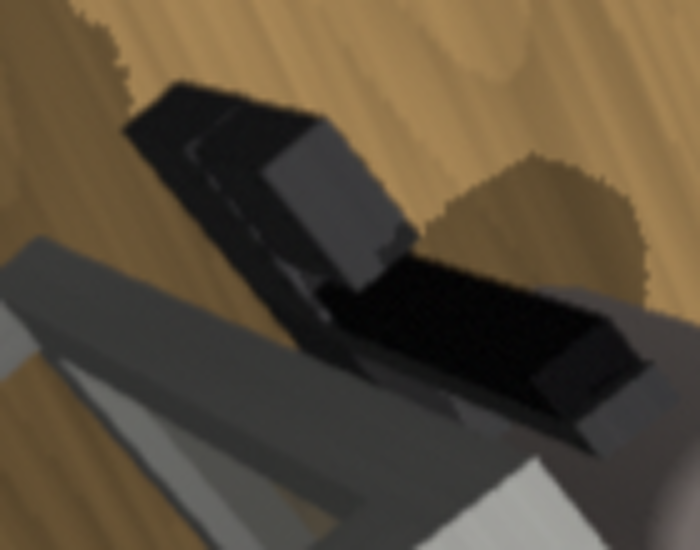

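```bash
python3 - <<'E'
from h import *
import pickle
np.set_printoptions(precision=4,suppress=True)
st=pickle.load(open("w2st","rb")); C=cam("wrist",st)
H=np.array([.4240,-.0670]);cy=.187
y=np.array([np.cos(cy),np.sin(cy)]);x=np.array([y[1],-y[0]])
def L(n,rc,z):
    w=atz(C,rc,z)[:2];d=w-H;print(n,w,"cage",d@x,d@y,"r",np.hypot(*d)); return w
g=[L("g",(r,c),.273) for r,c in [(211.7,312.3),(211.7,331.7),(256.7,312.3),(256.7,331.7)]]
g=np.mean(g,0);print("grip",g)
e=L("end",(80,322.7),.191); q=L("bar",(259,320.8),.191);u=e-q;print("dir",np.arctan2(u[1],u[0]))
u=e-H;print("gate from hinge-end",np.arctan2(u[1],u[0])-np.arctan2(.012,.32))
u=g-H;print("gate from hinge-grip",np.arctan2(u[1],u[0])-np.arctan2(.012,.215),np.hypot(*u))
for rc in [(164,533),(153.6,545),(177,563.6),(188.4,552)]: L("nose",rc,.19)
for rc in [(193.6,601),(205,586.4)]: L("buf",rc,.232)
# cage front top corners in c6: latch post (540,458)
L("FL",(130+458/5,480+538/5),.21)
E
```

```text
g [0.5381 0.1335] cage -0.17576614573767532 0.14933898030043966 r 0.23064229669480146
g [0.549  0.1261] cage -0.1665314233742078 0.15871994569106104 r 0.23005376791353147
g [0.5196 0.1063] cage -0.15249545020877517 0.12616703984562386 r 0.19792166197206476
g [0.531  0.0987] cage -0.1428954135704616 0.13591928872421188 r 0.19721346877627025
grip [0.5344 0.1161]
end [0.5927 0.2016] cage -0.23254266007317642 0.21572418880273017 r 0.31719554597835203
bar [0.5054 0.0736] cage -0.12306933790848973 0.10608168254064736 r 0.1624788764851872
dir 0.9716260417986121
gate from hinge-end 0.9724170194543773
gate from hinge-grip 0.972504803128966 0.2138504367458048
nose [0.7057 0.0449] cage -0.05755450291660655 0.29762059177016553 r 0.30313452038921795
nose [0.7179 0.0474] cage -0.05774501857164945 0.30999966484306396 r 0.3153320145063805
nose [0.7232 0.0196] cage -0.02950955355064119 0.31007989143672865 r 0.3114809028241885
nose [0.7108 0.0158] cage -0.028072040083731403 0.29720820525912 r 0.2985309979010719
buf [0.7248 0.0122] cage -0.02193455554674981 0.3102741409598926 r 0.3110484966615861
buf [0.712  0.0099] cage -0.021996101109055442 0.2972851484465383 r 0.298097782532645
FL [ 0.717  -0.0177] cage 0.005984729920989352 0.2970218462100071 r 0.29708213362339425
```

```bash
python3 - <<'E'
from h import *
print(rel([.5344,.1161,.243],.9724))
E
```

```text
[-0.004   0.002   0.1277  0.0068]
```

Emit:
{"method": "drive_tool", "body": {
  "motion": [
    [[-0.004,0.002,0.01,0.007,-1],[-0.004,0.002,0.03,0.007,-1],[-0.004,0.002,0.05,0.007,-1],[-0.004,0.002,0.07,0.007,-1],[-0.004,0.002,0.09,0.007,-1],[-0.004,0.002,0.105,0.007,-1],[-0.004,0.002,0.117,0.007,-1],[-0.004,0.002,0.125,0.007,-1],[-0.004,0.002,0.128,0.007,-1],[-0.004,0.002,0.128,0.007,-1]]
  ]
}}

```text
clock: 4.15
ee_pos: [0.5343, 0.1147, 0.2421]
tcp_rot: [-3.141, 0.001, 0.97]
force: [-0.3, 0.1, 0.0]
opening: 0.0856
```

```bash
python3 - <<'E'
from h import *
np.set_printoptions(precision=4,suppress=True)
p,d=vision.read_camera("wrist"); cv2.imwrite("pics/w3.png",p[:,:,::-1])
s=env.observe();print(s["ee_pos"],s["tcp_rot"],s["force"],rel([.5344,.1161,.243],.9724))
E
```

```text
[0.5349 0.1148 0.2428] [ 3.1414 -0.      0.9697] [ 0.0751  0.6908 -0.4797] [ 0.0008 -0.0011 -0.0002 -0.0027]
```

View pics/w3.png

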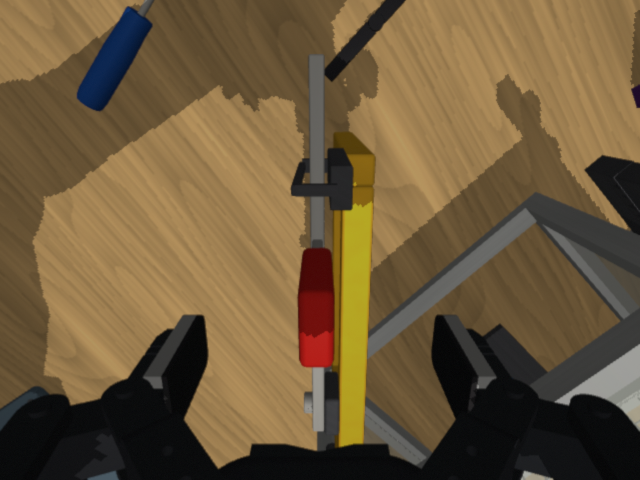

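The grip at (316,305) lies midway between the pads and the staple at (330,180) is clear, so I close.

Emit:
{"method": "drive_tool", "body": {
  "motion": [
    [[0.001,-0.001,0,0,0.3],[0.001,-0.001,0,0,0.6],[0.001,-0.001,0,0,0.8],[0.001,-0.001,0,0,1],[0.001,-0.001,0,0,1],[0.001,-0.001,0,0,1],[0.001,-0.001,0,0,1],[0.001,-0.001,0,0,1],[0.001,-0.001,0,0,1],[0.001,-0.001,0,0,1]]
  ]
}}

```text
clock: 5.03
ee_pos: [0.5348, 0.1163, 0.2431]
tcp_rot: [3.141, -0.001, 0.97]
force: [-0.3, 0.0, 5.5]
opening: 0.0121
```

```bash
python3 - <<'E'
from h import *
np.set_printoptions(precision=4,suppress=True)
s=env.observe();print(s["ee_pos"],s["tcp_rot"],s["force"],s["torque"],s["opening"])
E
```

```text
[0.5348 0.1163 0.2431] [ 3.1412 -0.0006  0.9697] [-0.2666  0.0241  5.5382] [-0.1131  0.1994 -0.0196] 0.01209059759152678
```

Emit:
{"method": "drive_tool", "body": {
  "motion": [
    [[-0.001,0,-0.0018,0,1],[-0.0025,0,-0.004,0,1],[-0.0042,0,-0.0066,0,1],[-0.006,0,-0.0092,0,1],[-0.0078,0,-0.0117,0,1],[-0.0096,0,-0.014,0,1],[-0.0114,0,-0.0163,0,1],[-0.013,0,-0.0183,0,1],[-0.0144,0,-0.02,0,1],[-0.0144,0,-0.02,0,1]]
  ]
}}

```text
clock: 5.87
ee_pos: [0.5239, 0.1017, 0.2613]
tcp_rot: [-3.139, 0.006, 0.968]
force: [-3.6, -6.6, -13.7]
opening: 0.0122
```

```bash
python3 - <<'E'
from h import *
np.set_printoptions(precision=4,suppress=True)
p,d=vision.read_camera("wrist"); cv2.imwrite("pics/w4.png",p[:,:,::-1])
p,d=vision.read_camera("side"); cv2.imwrite("pics/s4.png",cv2.resize(p[100:330,130:430,::-1],None,fx=2.5,fy=2.5))
s=env.observe();print(s["ee_pos"],s["tcp_rot"],s["force"],s["torque"],s["opening"])
E
```

```text
[0.524  0.1018 0.2612] [-3.1392  0.0059  0.9682] [ -2.8925  -6.2091 -13.9246] [-0.9992  0.4163  0.1369] 0.01217700563064959
```

View pics/w4.png

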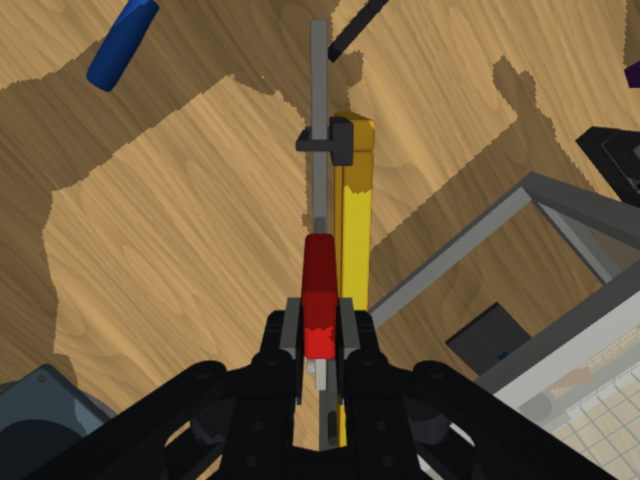

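View pics/s4.png

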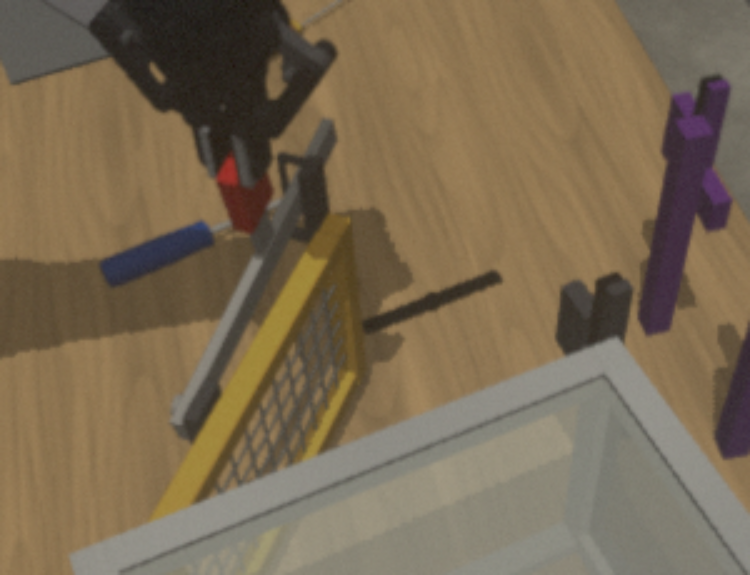

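```bash
cat >> h.py <<'E'
H=np.array([.4240,-.0670]);CY=.187
def barplane(C,rc,gy):
    """intersect pixel ray with vertical bar mid plane for gate world yaw gy -> (along from pivot, height above .18, )"""
    u=np.array([np.cos(gy),np.sin(gy)]);n=np.array([-u[1],u[0]]) # outward
    o,d=ray(C,rc); t=(.012-(o[:2]-H)@n)/(d[:2]@n); X=o+d*t
    return (X[:2]-H)@u-.1, X[2]-.18
E
python3 - <<'E'
from h import *
np.set_printoptions(precision=4,suppress=True)
s=env.observe(); W=cam("wrist",s);S=cam("side")
print(s["clock"])
print(barplane(S,(150,261),.9724))
for n,C in (("side",S),("wrist",W)):
  for k in ("bar_end","bar_grip","bar_pivot"):
    for r in vision.landmark_of(k,n)[:1]:
      print(n,k,r["confidence"],r["centre"],barplane(C,r["centre"],.9724))
# wrist end at top corner 
o,d=ray(W,(20,319)); u=np.array([np.cos(.9724),np.sin(.9724)])
for a in (.1,.13,.16,.18,.2):
    ae=np.array([.22*np.cos(a)-.011*np.sin(a),.22*np.sin(a)+.011*np.cos(a)])
    X=np.append(H+u*(.1+ae[0])+.012*np.array([-u[1],u[0]]),.18+ae[1]); print(a,proj(W,X),proj(S,X))
E
```

```text
5.9667
(np.float64(0.21410908021290406), np.float64(0.03687816092288326))
side bar_end 0.83 [158.4, 256.5] (np.float64(0.19454800194570362), np.float64(0.03486685277698126))
wrist bar_end 0.81 [54.9, 316.9] (np.float64(0.1871190923447946), np.float64(0.1677708405642796))
wrist bar_grip 0.8 [292.5, 319.9] (np.float64(0.05852212450093566), np.float64(0.006921962932230297))
wrist bar_pivot 0.74 [362.8, 320.1] (np.float64(0.017258969361388946), np.float64(0.025943351334633324))
0.1 [ 12.9743 318.7182] [150.4362 262.0633]
0.13 [ 12.7536 318.6809] [147.8413 261.471 ]
0.16 [ 13.0369 318.6434] [145.297  260.8257]
0.18 [ 13.5303 318.6183] [143.6302 260.3658]
0.2 [ 14.286  318.5932] [141.988  259.8817]
```

```bash
python3 - <<'E'
from h import *
np.set_printoptions(precision=4,suppress=True)
p,d=vision.read_camera("side"); S=cam("side")
b=cv2.resize(p[130:290,190:290,::-1],None,fx=3.7,fy=3.7,interpolation=cv2.INTER_CUBIC)
u=np.array([np.cos(.9724),np.sin(.9724)]);n=np.array([-u[1],u[0]])
bs=[b.copy(),b.copy()]
for i,a in enumerate((.12,.18)):
  for off in (.008,.016):
    for zz in (-.011,.011):
      P=[]
      for l in (-.005,.22):
        X=np.append(H+u*(.1+l*np.cos(a)-zz*np.sin(a))+off*n,.18+l*np.sin(a)+zz*np.cos(a)); r=proj(S,X); P.append((int((r[1]-190+.5)*3.7),int((r[0]-130+.5)*3.7)))
      cv2.line(bs[i],P[0],P[1],(0,255,0) if zz>0 else (255,0,255),1)
cv2.imwrite("pics/s5.png",np.hstack(bs))
E
```

```text
(no output)
```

View pics/s5.png

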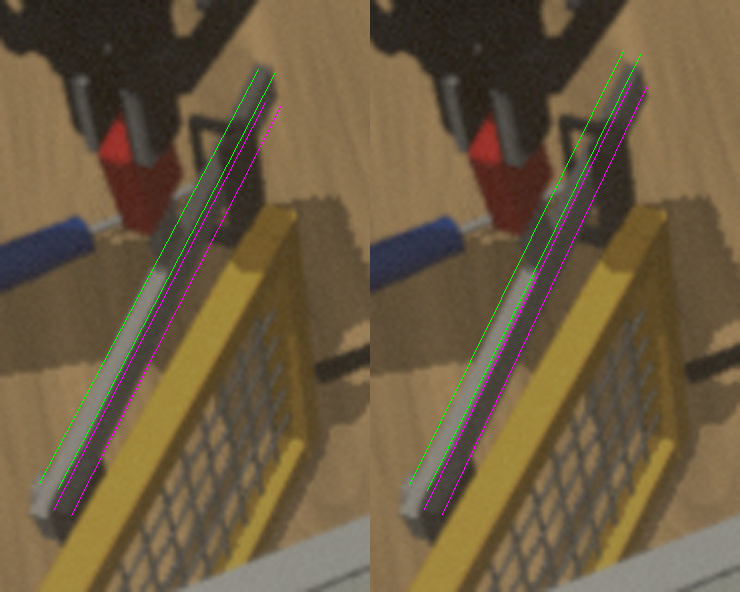

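Emit:
{"method": "drive_tool", "body": {
  "motion": [
    [[-0.0005,0,-0.001,0,1],[-0.001,0,-0.002,0,1],[-0.0015,0,-0.003,0,1],[-0.002,0,-0.004,0,1],[-0.0025,0,-0.005,0,1],[-0.003,0,-0.006,0,1],[-0.003,0,-0.007,0,1],[-0.003,0,-0.008,0,1],[-0.003,0,-0.008,0,1],[-0.003,0,-0.008,0,1]]
  ]
}}

```text
clock: 7.15
ee_pos: [0.52, 0.0969, 0.2671]
tcp_rot: [-3.137, 0.012, 0.967]
force: [-4.7, -10.7, -21.8]
opening: 0.0122
```

```bash
cat >> h.py <<'E'
def overlay(fn,gy,angs,box=(130,190,160,100),f=3.7,cam_="side"):
    p,d=vision.read_camera(cam_); S=cam(cam_,env.observe() if cam_=="wrist" else None)
    r0,c0,hh,ww=box
    b=cv2.resize(p[r0:r0+hh,c0:c0+ww,::-1],None,fx=f,fy=f,interpolation=cv2.INTER_CUBIC)
    u=np.array([np.cos(gy),np.sin(gy)]);n=np.array([-u[1],u[0]]);out=[]
    for a in angs:
        b2=b.copy()
        for off in (.008,.016):
            for zz in (-.011,.011):
                P=[]
                for l in (-.005,.22):
                    X=np.append(H+u*(.1+l*np.cos(a)-zz*np.sin(a))+off*n,.18+l*np.sin(a)+zz*np.cos(a)); r=proj(S,X); P.append((int((r[1]-c0+.5)*f),int((r[0]-r0+.5)*f)))
                cv2.line(b2,P[0],P[1],(0,255,0) if zz>0 else (255,0,255),1)
        out.append(b2)
    cv2.imwrite(fn,np.hstack(out))
E
python3 - <<'E'
from h import *
np.set_printoptions(precision=4,suppress=True)
overlay("pics/s6.png",.9724,(.15,.18))
s=env.observe();print(s["clock"],s["ee_pos"],s["tcp_rot"],s["force"],s["torque"],s["opening"])
E
```

```text
7.2 [0.52   0.097  0.2671] [-3.1368  0.0123  0.9668] [ -5.5173  -9.9868 -21.6255] [-2.047   0.7811  0.1469] 0.011626097321650854
```

View pics/s6.png

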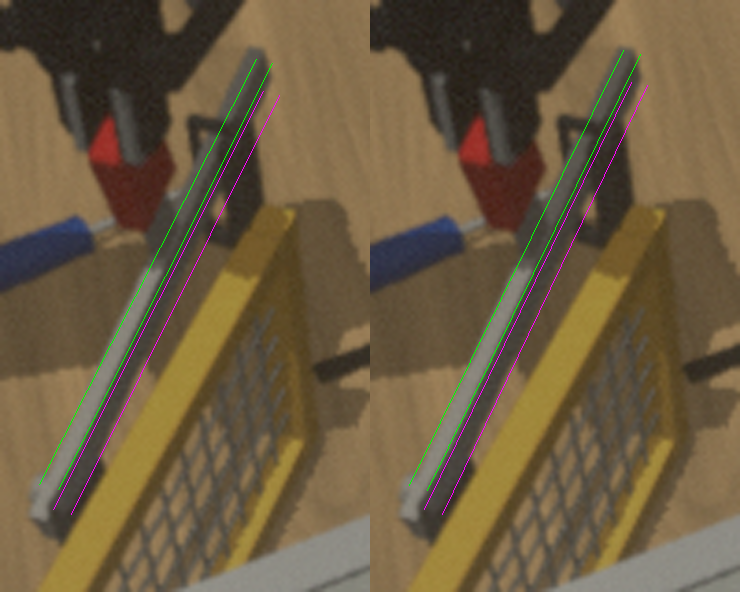

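Emit:
{"method": "drive_tool", "body": {
  "motion": [
    [[0.0003,0.0058,0,0.03,1],[0.0004,0.0115,0,0.06,1],[0.0004,0.0173,0,0.09,1],[0.0002,0.0231,0,0.12,1],[-0.0002,0.0288,0,0.15,1],[-0.0008,0.0346,0,0.18,1],[-0.0015,0.0403,0,0.21,1],[-0.0024,0.046,0,0.24,1],[-0.0035,0.0517,0,0.27,1],[-0.0047,0.0573,0,0.3,1]]
  ]
}}

```text
clock: 8.03
ee_pos: [0.564, 0.0618, 0.2668]
tcp_rot: [-3.138, 0.013, 0.666]
force: [-7.2, -7.8, -21.4]
opening: 0.012
```

```bash
cat >> h.py <<'E'
def rep(gy=None):
    s=env.observe(); 
    p=s["ee_pos"];r=p[:2]-H; F=s["force"]; M=-(r[0]*F[1]-r[1]*F[0]); gy=s["tcp_rot"][2] if gy is None else gy
    u=np.array([np.cos(gy),np.sin(gy)]);n=np.array([u[1],-u[0]])
    print("t",round(s["clock"],2),"p",p.round(4),"rot",s["tcp_rot"].round(4),"F",F.round(1),"T",s["torque"].round(2),"op",round(s["opening"],4))
    print("along",(r@u).round(4),"inward",(r@n).round(4),"Fu",(F[:2]@u).round(2),"Fn",(F[:2]@n).round(2),"closing moment from F",(-M).round(3),"incl Tz",(-M-s["torque"][2]*-1).round(3))
    return s
E
python3 -c "
from h import *
rep()"
```

```text
t 8.03 p [0.564  0.0618 0.2668] rot [-3.1382  0.0134  0.6665] F [ -7.2  -7.8 -21.4] T [-1.53  1.26  0.34] op 0.012
along 0.1897 inward -0.0147 Fu -10.48 Fn 1.64 closing moment from F -0.157 incl Tz 0.188
```

Emit:
{"method": "drive_tool", "body": {
  "motion": [
    [[0.0003,0.0058,0,0.03,1],[0.0004,0.0115,0,0.06,1],[0.0004,0.0173,0,0.09,1],[0.0002,0.0231,0,0.12,1],[-0.0002,0.0288,0,0.15,1],[-0.0008,0.0346,0,0.18,1],[-0.0015,0.0403,0,0.21,1],[-0.0024,0.046,0,0.24,1],[-0.0035,0.0517,0,0.27,1],[-0.0047,0.0573,0,0.3,1]]
  ]
}}

```text
clock: 8.87
ee_pos: [0.5957, 0.0152, 0.2668]
tcp_rot: [-3.14, 0.013, 0.367]
force: [-9.6, -6.9, -20.0]
opening: 0.0122
```

```bash
python3 - <<'E'
from h import *
s=rep()
p,d=vision.read_camera("wrist"); cv2.imwrite("pics/w7.png",p[:,:,::-1])
p,d=vision.read_camera("side"); cv2.imwrite("pics/s7.png",p[:,:,::-1]);cv2.imwrite("pics/s7c.png",cv2.resize(p[130:330,170:420,::-1],None,fx=3,fy=3))
rep()
E
```

```text
t 8.87 p [0.5957 0.0152 0.2668] rot [-3.1402  0.0134  0.3674] F [ -9.6  -6.9 -20. ] T [-1.13  1.47  0.5 ] op 0.0122
along 0.1898 inward -0.0151 Fu -11.43 Fn 2.99 closing moment from F -0.396 incl Tz 0.103
t 8.97 p [0.5961 0.0141 0.267 ] rot [-3.1414  0.0129  0.3661] F [ -8.7  -6.7 -21.3] T [-1.29  1.37  0.36] op 0.0117
along 0.1897 inward -0.0141 Fu -10.54 Fn 3.14 closing moment from F -0.448 incl Tz -0.087
```

View pics/w7.png

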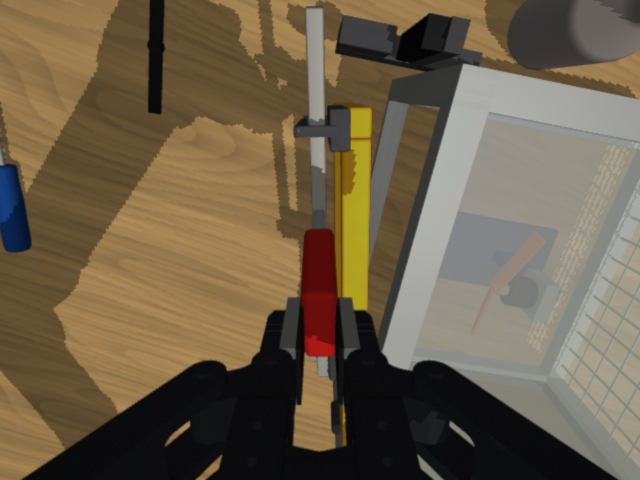

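View pics/s7c.png

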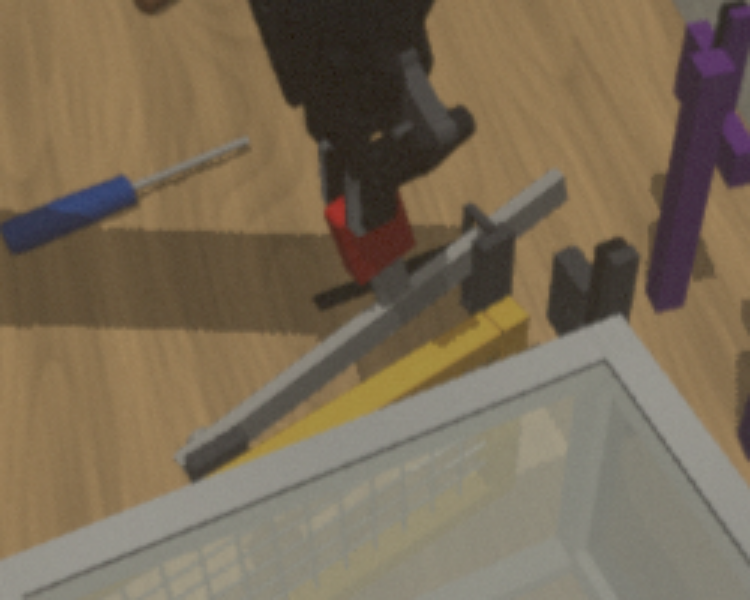

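Emit:
{"method": "drive_tool", "body": {
  "motion": [
    [[0.0001,0.0023,0,0.012,1],[0.0002,0.0046,0,0.024,1],[0.0003,0.0069,0,0.036,1],[0.0004,0.0091,0,0.048,1],[0.0004,0.0114,0,0.06,1],[0.0004,0.0137,0,0.072,1],[0.0004,0.0158,0,0.083,1],[0.0004,0.0179,0,0.094,1],[0.0003,0.0198,0,0.104,1],[0.0003,0.0209,0,0.11,1]]
  ]
}}

```text
clock: 9.8
ee_pos: [0.6036, -0.0037, 0.2669]
tcp_rot: [-3.141, 0.013, 0.258]
force: [-8.4, -6.1, -20.1]
opening: 0.012
```

```bash
python3 - <<'E'
from h import *
s=rep()
p,d=vision.read_camera("wrist"); cv2.imwrite("pics/w8.png",p[:,:,::-1])
p,d=vision.read_camera("side"); cv2.imwrite("pics/s8c.png",cv2.resize(p[130:330,170:420,::-1],None,fx=3,fy=3))
rep()
E
```

```text
t 9.8 p [ 0.6036 -0.0037  0.2669] rot [-3.1411  0.013   0.2585] F [ -8.4  -6.1 -20.1] T [-1.03  1.55  0.58] op 0.012
along 0.1898 inward -0.0153 Fu -9.72 Fn 3.79 closing moment from F -0.569 incl Tz 0.01
t 9.9 p [ 0.6036 -0.0039  0.267 ] rot [-3.1415  0.013   0.2585] F [ -8.6  -6.1 -19.1] T [-1.24  1.48  0.55] op 0.012
along 0.1898 inward -0.0151 Fu -9.86 Fn 3.72 closing moment from F -0.557 incl Tz -0.008
```

View pics/w8.png

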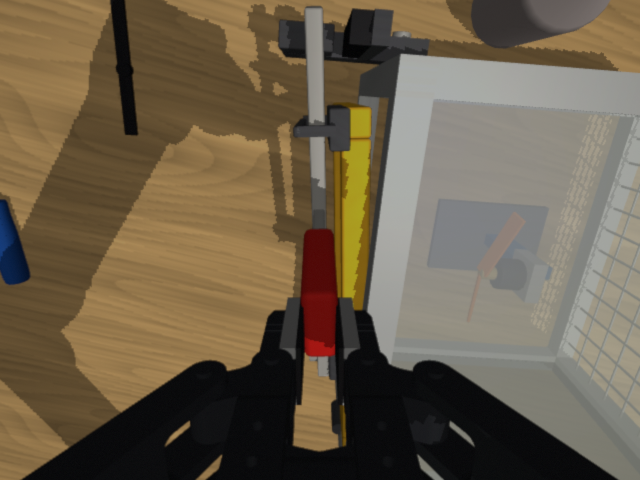

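View pics/s8c.png

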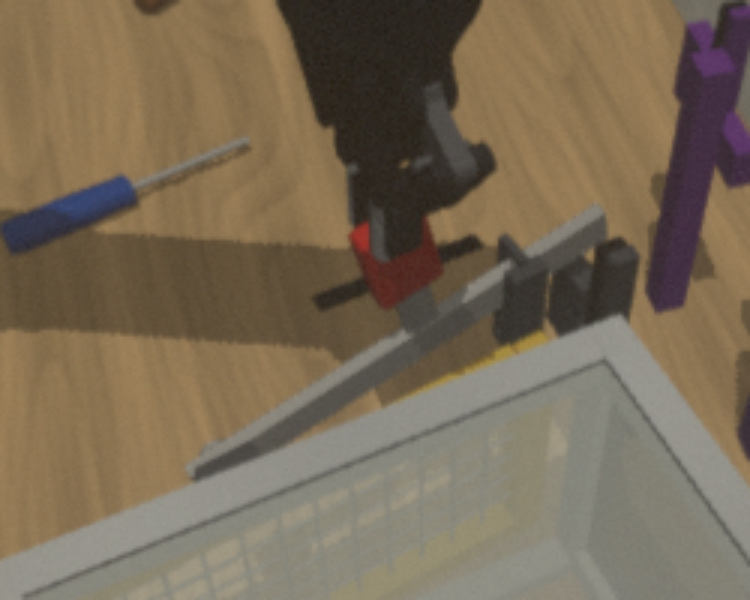

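```bash
python3 - <<'E'
from h import *
np.set_printoptions(precision=4,suppress=True)
s=env.observe(); W=cam("wrist",s)
b=cv2.imread("pics/w8.png"); cv2.imwrite("pics/w8c.png",cv2.resize(b[0:150,260:440],None,fx=4.4,fy=4.0,interpolation=cv2.INTER_CUBIC))
y=np.array([np.cos(CY),np.sin(CY)]);x=np.array([y[1],-y[0]])
for n,rc,z in [("buf",(12,353),.232),("buf",(45,346),.232),("baredge",(20,324),.229),("baredge",(55,324),.224),("barL",(20,307),.229)]:
    w=atz(W,rc,z)[:2]-H; print(n,w@x,w@y)
for z in (.19,.21,.222,.232): print(z,[proj(W,np.append(H+x*-.022+y*yy,z)) for yy in (.297,.311)])
E
```

```text
buf -0.022076550389960734 0.30885005174007013
buf -0.023893500081065135 0.2956489751241513
baredge -0.03447245770812577 0.3053287011305046
baredge -0.033371644304691306 0.2915756103533287
barL -0.042034015056542626 0.30478474606678124
0.19 [array([ 51.7458, 344.8047]), array([ 23.0319, 347.2511])]
0.21 [array([ 47.5923, 347.2355]), array([ 15.973 , 349.9802])]
0.222 [array([ 44.6971, 348.9299]), array([ 11.0348, 351.8893])]
0.232 [array([ 42.0018, 350.5072]), array([  6.4245, 353.6717])]
```

View pics/w8c.png

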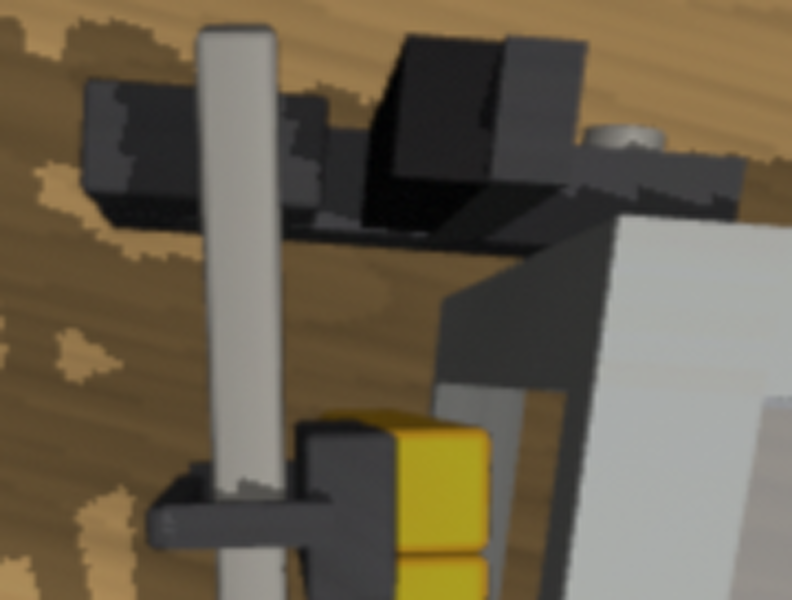

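Emit:
{"method": "drive_tool", "body": {
  "motion": [
    [[0,0.0009,0,0.005,1],[0,0.0017,0,0.009,1],[0,0.0025,0,0.013,1],[0,0.0032,0,0.017,1],[0,0.004,0,0.021,1],[0,0.0048,0,0.025,1],[0,0.0055,0,0.029,1],[0,0.0061,0,0.032,1],[0,0.0066,0,0.035,1],[0,0.0066,0,0.035,1]]
  ]
}}

```text
clock: 10.73
ee_pos: [0.6055, -0.0098, 0.2671]
tcp_rot: [-3.141, 0.013, 0.224]
force: [-8.9, -6.2, -19.1]
opening: 0.0119
```

```bash
python3 - <<'E'
from h import *
s=rep()
for i in range(2):
    p,d=vision.read_camera("wrist"); rep()
cv2.imwrite("pics/w9c.png",cv2.resize(p[0:150,260:440,::-1],None,fx=4.4,fy=4.0,interpolation=cv2.INTER_CUBIC))
E
```

```text
t 10.73 p [ 0.6055 -0.0098  0.2671] rot [-3.1415  0.0125  0.2241] F [ -8.9  -6.2 -19.1] T [-1.03  1.42  0.6 ] op 0.0119
along 0.1896 inward -0.0155 Fu -10.05 Fn 4.04 closing moment from F -0.61 incl Tz -0.011
t 10.78 p [ 0.6055 -0.0098  0.2671] rot [-3.1415  0.0125  0.2243] F [ -8.2  -5.3 -20. ] T [-1.12  1.41  0.49] op 0.0121
along 0.1896 inward -0.0154 Fu -9.17 Fn 3.35 closing moment from F -0.494 incl Tz 0.0
t 10.83 p [ 0.6055 -0.0097  0.2671] rot [-3.1415  0.0125  0.2244] F [ -8.8  -4.9 -18.3] T [-1.08  1.41  0.55] op 0.0124
along 0.1897 inward -0.0155 Fu -9.63 Fn 2.84 closing moment from F -0.39 incl Tz 0.159
```

View pics/w9c.png

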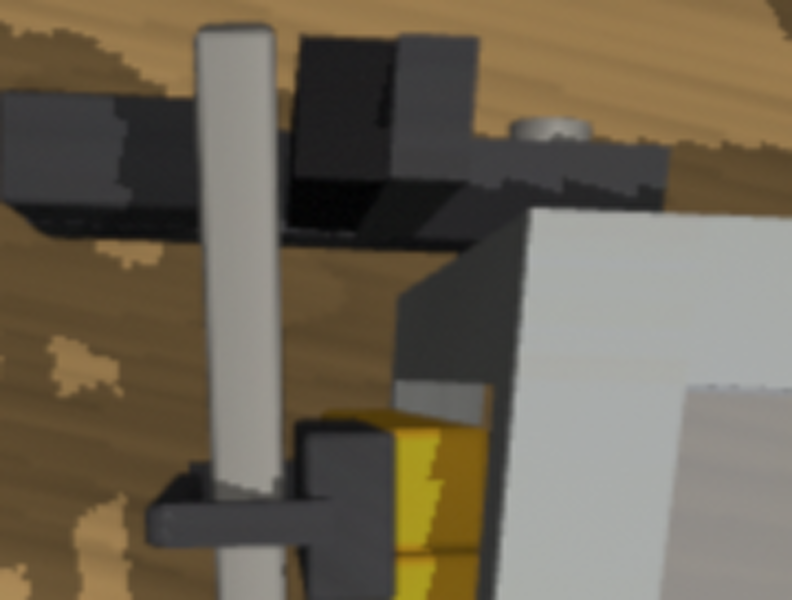

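Emit:
{"method": "drive_tool", "body": {
  "motion": [
    [[0,0.0004,0,0.002,1],[0,0.0008,0,0.004,1],[0,0.0012,0,0.006,1],[0,0.0016,0,0.008,1],[0,0.002,0,0.01,1],[0,0.0024,0,0.012,1],[0,0.0028,0,0.014,1],[0,0.0031,0,0.016,1],[0,0.0034,0,0.018,1],[0,0.0034,0,0.018,1]]
  ]
}}

```text
clock: 11.67
ee_pos: [0.606, -0.0115, 0.2671]
tcp_rot: [-3.14, 0.013, 0.208]
force: [-9.3, -2.8, -16.7]
opening: 0.0119
```

```bash
python3 - <<'E'
from h import *
s=rep()
for i in range(2):
    p,d=vision.read_camera("wrist"); rep()
cv2.imwrite("pics/w10c.png",cv2.resize(p[0:150,260:440,::-1],None,fx=4.4,fy=4.0,interpolation=cv2.INTER_CUBIC))
E
```

```text
t 11.67 p [ 0.606  -0.0115  0.2671] rot [-3.1396  0.0129  0.2078] F [ -9.3  -2.8 -16.7] T [-0.44  1.77  0.75] op 0.0119
along 0.1895 inward -0.0168 Fu -9.72 Fn 0.79 closing moment from F 0.013 incl Tz 0.761
t 11.72 p [ 0.606  -0.0115  0.2671] rot [-3.1395  0.0129  0.2079] F [ -9.5  -2.4 -17.2] T [-0.47  1.74  0.75] op 0.012
along 0.1895 inward -0.0168 Fu -9.75 Fn 0.37 closing moment from F 0.093 incl Tz 0.847
t 11.77 p [ 0.606  -0.0115  0.2671] rot [-3.1396  0.0129  0.2079] F [ -9.5  -3.2 -16.8] T [-0.52  1.68  0.74] op 0.0119
along 0.1895 inward -0.0167 Fu -9.96 Fn 1.19 closing moment from F -0.06 incl Tz 0.678
```

View pics/w10c.png

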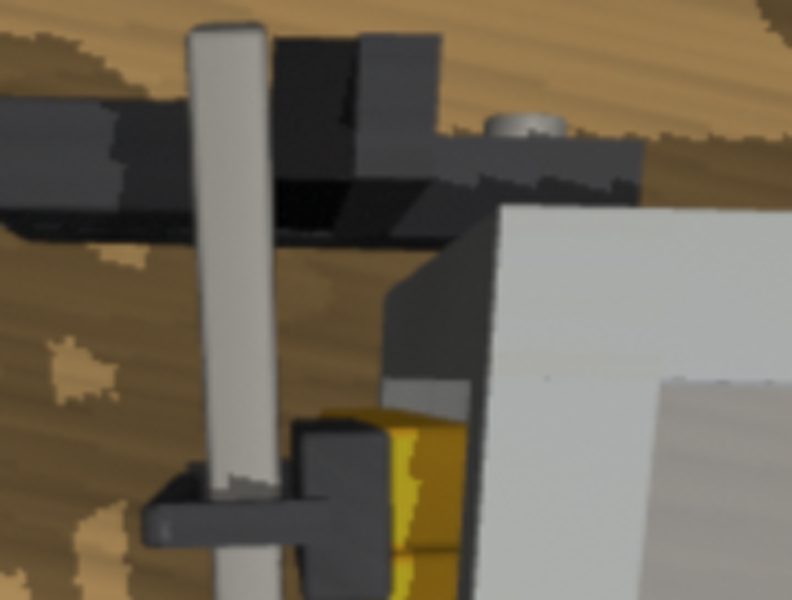

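Emit:
{"method": "drive_tool", "body": {
  "motion": [
    [[0,0.0005,0,0.002,1],[0,0.001,0,0.003,1],[0,0.0015,0,0.005,1],[0,0.002,0,0.006,1],[0,0.0025,0,0.008,1],[0,0.003,0,0.009,1],[0,0.0035,0,0.011,1],[0,0.004,0,0.012,1],[0,0.004,0,0.012,1],[0,0.004,0,0.012,1]]
  ]
}}

```text
clock: 12.6
ee_pos: [0.6063, -0.0126, 0.2671]
tcp_rot: [-3.136, 0.014, 0.198]
force: [-12.5, 4.2, -13.9]
opening: 0.012
```

```bash
python3 - <<'E'
from h import *
s=rep()
for i in range(2):
    p,d=vision.read_camera("wrist"); rep()
cv2.imwrite("pics/w11c.png",cv2.resize(p[0:150,260:440,::-1],None,fx=4.4,fy=4.0,interpolation=cv2.INTER_CUBIC))
E
```

```text
t 12.6 p [ 0.6063 -0.0126  0.2671] rot [-3.1359  0.0137  0.1983] F [-12.5   4.2 -13.9] T [0.65 2.35 0.77] op 0.012
along 0.1895 inward -0.0174 Fu -11.42 Fn -6.53 closing moment from F 1.436 incl Tz 2.209
t 12.65 p [ 0.6063 -0.0126  0.2671] rot [-3.1359  0.0137  0.1983] F [-12.    3.2 -14.8] T [0.67 2.31 0.87] op 0.0119
along 0.1895 inward -0.0174 Fu -11.15 Fn -5.53 closing moment from F 1.241 incl Tz 2.107
t 12.7 p [ 0.6063 -0.0126  0.2671] rot [-3.136   0.0138  0.1984] F [-11.4   2.8 -14.1] T [0.73 2.31 0.83] op 0.0119
along 0.1895 inward -0.0174 Fu -10.65 Fn -5.02 closing moment from F 1.136 incl Tz 1.962
```

View pics/w11c.png

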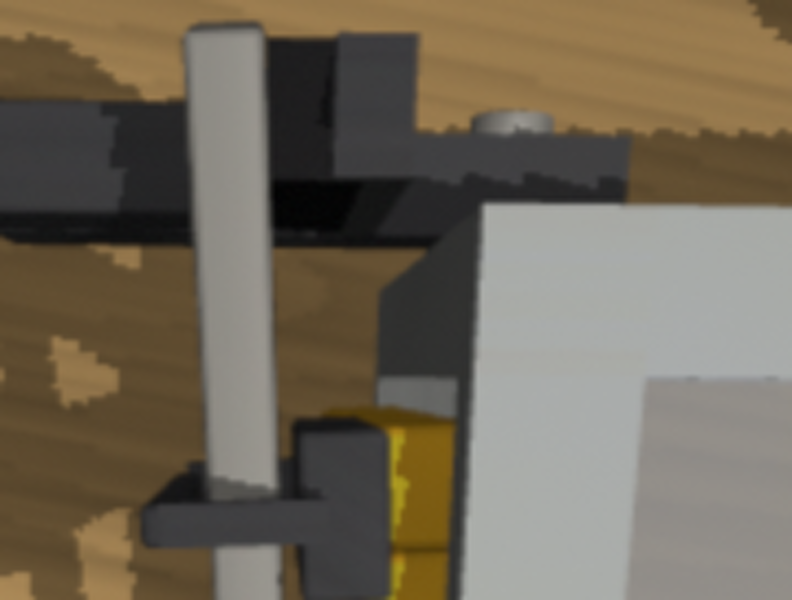

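Emit:
{"method": "drive_tool", "body": {
  "motion": [
    [[0,0.0004,0,0,1],[0,0.0008,0,0,1],[0.001,0.0008,0.0015,0,1],[0.002,0.0008,0.003,0,1],[0.003,0.0008,0.0045,0,1],[0.004,0.0007,0.006,0,1],[0.005,0.0007,0.0075,0,1],[0.006,0.0007,0.009,0,1],[0.006,0.0007,0.009,0,1],[0.006,0.0007,0.009,0,1]]
  ]
}}

```text
clock: 13.53
ee_pos: [0.6144, -0.0111, 0.2601]
tcp_rot: [-3.135, 0.009, 0.199]
force: [-10.4, 5.5, -4.7]
opening: 0.0122
```

```bash
python3 - <<'E'
from h import *
s=rep()
for i in range(2):
    p,d=vision.read_camera("wrist"); rep()
cv2.imwrite("pics/w12.png",p[:,:,::-1])
p,d=vision.read_camera("side"); cv2.imwrite("pics/s12c.png",cv2.resize(p[130:330,170:420,::-1],None,fx=3,fy=3))
E
```

```text
t 13.53 p [ 0.6144 -0.0111  0.2601] rot [-3.1355  0.0088  0.1994] F [-10.4   5.5  -4.7] T [1.1  2.43 0.72] op 0.0122
along 0.1977 inward -0.0171 Fu -9.08 Fn -7.42 closing moment from F 1.621 incl Tz 2.345
t 13.58 p [ 0.6144 -0.0112  0.2601] rot [-3.1355  0.0088  0.1993] F [-10.9   5.6  -4.8] T [1.13 2.46 0.76] op 0.0119
along 0.1977 inward -0.017 Fu -9.53 Fn -7.63 closing moment from F 1.671 incl Tz 2.429
t 13.63 p [ 0.6144 -0.0111  0.2601] rot [-3.1355  0.0088  0.1994] F [-10.3   4.8  -4.5] T [1.08 2.38 0.77] op 0.0119
along 0.1977 inward -0.0171 Fu -9.18 Fn -6.7 closing moment from F 1.482 incl Tz 2.249
```

View pics/w12.png

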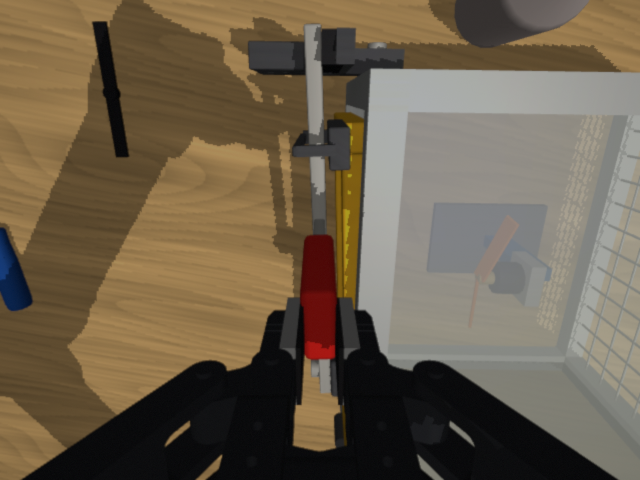

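View pics/s12c.png

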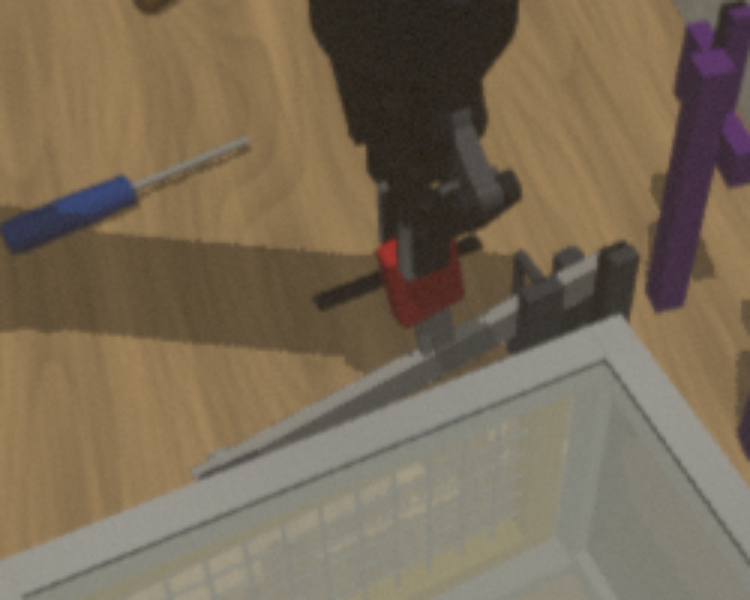

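Emit:
{"method": "drive_tool", "body": {
  "motion": [
    [[0.0005,0,0.001,0,1],[0.001,0,0.002,0,1],[0.0015,0,0.003,0,1],[0.002,0,0.004,0,1],[0.0025,0,0.005,0,1],[0.003,0,0.006,0,1],[0.0035,0,0.007,0,1],[0.0035,0,0.007,0,1],[0.0035,0,0.007,0,1],[0.0035,0,0.007,0,1]]
  ]
}}

```text
clock: 14.52
ee_pos: [0.6206, -0.0098, 0.2551]
tcp_rot: [-3.136, 0.002, 0.2]
force: [-6.6, 6.0, 1.4]
opening: 0.0121
```

```bash
python3 - <<'E'
from h import *
s=rep()
for i in range(2):
    p,d=vision.read_camera("wrist"); rep()
cv2.imwrite("pics/w13.png",p[:,:,::-1])
overlay("pics/s13.png",.187+.041,(.05,.1),box=(190,220,110,170),f=4.4)
b=cv2.imread("pics/s13.png");h,w=b.shape[:2];cv2.imwrite("pics/s13.png",cv2.resize(np.vstack([b[:,:w//2],b[:,w//2:]]),None,fx=.62,fy=.62))
E
```

```text
t 14.52 p [ 0.6206 -0.0098  0.2551] rot [-3.136e+00  2.400e-03  2.004e-01] F [-6.6  6.   1.4] T [1.36 1.63 0.82] op 0.0121
along 0.204 inward -0.0169 Fu -5.3 Fn -7.18 closing moment from F 1.554 incl Tz 2.374
t 14.57 p [ 0.6206 -0.0098  0.2551] rot [-3.136e+00  2.300e-03  2.003e-01] F [-6.9  7.1 -0.1] T [1.39 1.66 0.75] op 0.0117
along 0.204 inward -0.017 Fu -5.35 Fn -8.31 closing moment from F 1.786 incl Tz 2.54
t 14.62 p [ 0.6206 -0.0098  0.2551] rot [-3.136e+00  2.400e-03  2.004e-01] F [-5.5  6.1  0.5] T [1.31 1.62 0.78] op 0.0118
along 0.204 inward -0.017 Fu -4.18 Fn -7.05 closing moment from F 1.509 incl Tz 2.287
```

View pics/s13.png

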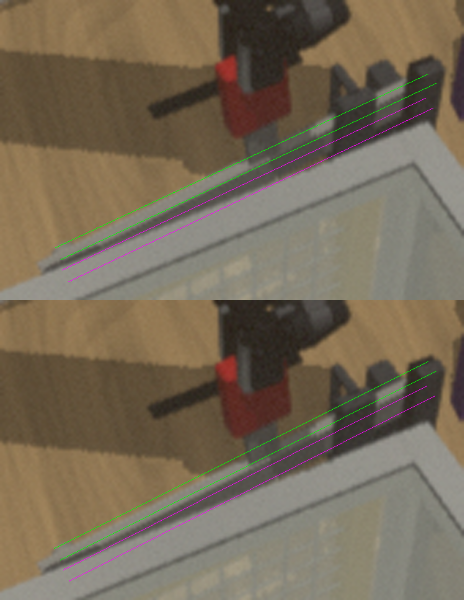

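Emit:
{"method": "drive_tool", "body": {
  "motion": [
    [[0.0005,0,0.001,0,1],[0.001,0,0.002,0,1],[0.0015,0,0.003,0,1],[0.002,0,0.004,0,1],[0.0025,0,0.005,0,1],[0.003,0,0.006,0,1],[0.003,0,0.006,0,1],[0.003,0,0.006,0,1],[0.003,0,0.006,0,1],[0.003,0,0.006,0,1]]
  ]
}}

```text
clock: 15.5
ee_pos: [0.6257, -0.0086, 0.2505]
tcp_rot: [-3.136, -0.003, 0.201]
force: [-2.0, 8.1, 4.5]
opening: 0.0119
```

```bash
python3 - <<'E'
from h import *
s=rep()
for i in range(2):
    p,d=vision.read_camera("wrist"); rep()
cv2.imwrite("pics/w14.png",p[:,:,::-1])
overlay("pics/s14.png",.187+.041,(0,.05),box=(190,220,110,170),f=4.4)
b=cv2.imread("pics/s14.png");h,w=b.shape[:2];cv2.imwrite("pics/s14.png",cv2.resize(np.vstack([b[:,:w//2],b[:,w//2:]]),None,fx=.62,fy=.62))
E
```

```text
t 15.5 p [ 0.6257 -0.0086  0.2505] rot [-3.1364e+00 -2.7000e-03  2.0100e-01] F [-2.   8.1  4.5] T [1.59 0.92 0.76] op 0.0119
along 0.2093 inward -0.0169 Fu -0.35 Fn -8.36 closing moment from F 1.757 incl Tz 2.52
t 15.55 p [ 0.6257 -0.0086  0.2505] rot [-3.1364e+00 -2.6000e-03  2.0090e-01] F [-2.2  6.5  5. ] T [1.58 0.9  0.77] op 0.012
along 0.2093 inward -0.0169 Fu -0.82 Fn -6.85 closing moment from F 1.447 incl Tz 2.219
t 15.6 p [ 0.6257 -0.0086  0.2506] rot [-3.1364e+00 -2.7000e-03  2.0090e-01] F [-2.   7.7  5.5] T [1.64 0.91 0.68] op 0.012
along 0.2093 inward -0.0169 Fu -0.45 Fn -7.93 closing moment from F 1.667 incl Tz 2.347
```

View pics/s14.png

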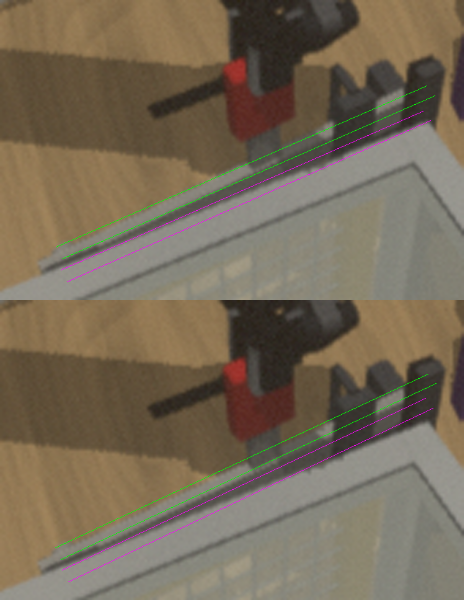

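View pics/w14.png

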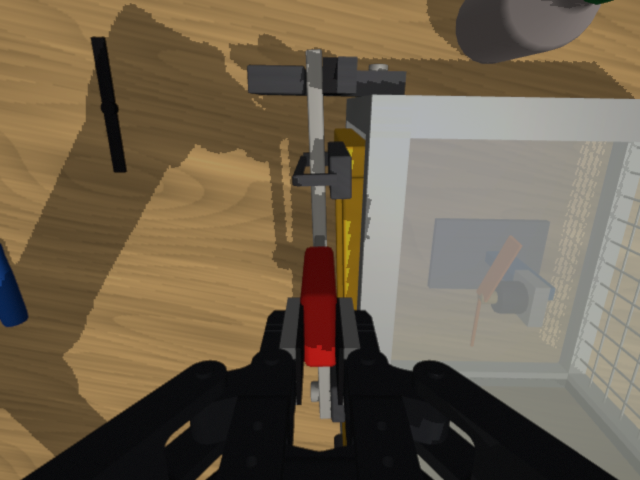

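```bash
python3 - <<'E'
from h import *
p,d=vision.read_camera("side"); C=cam("side")
r0,c0=205,320
b=cv2.resize(p[r0:r0+60,c0:c0+75,::-1],None,fx=9,fy=9,interpolation=cv2.INTER_CUBIC)
cv2.imwrite("pics/s15.png",b)
gy=.228
u=np.array([np.cos(gy),np.sin(gy)]);n=np.array([-u[1],u[0]])
for a in (0,.03,.06,.09):
  for off in (.008,.016):
    print(a,off,[( (q[1]-c0+.5)*9//1,(q[0]-r0+.5)*9//1) for q in (proj(C,np.append(H+u*(.1+l*np.cos(a)-.011*np.sin(a))+off*n,.18+l*np.sin(a)+.011*np.cos(a))) for l in (.18,.22))])
for r in vision.landmark_of("bar_end","side")[:2]+vision.landmark_of("bar_grip","side")[:1]: print(r["confidence"],r["centre"],barplane(C,r["centre"],gy))
E
```

```text
0 0.008 [(np.float64(333.0), np.float64(268.0)), (np.float64(535.0), np.float64(180.0))]
0 0.016 [(np.float64(308.0), np.float64(236.0)), (np.float64(508.0), np.float64(149.0))]
0.03 0.008 [(np.float64(333.0), np.float64(249.0)), (np.float64(537.0), np.float64(156.0))]
0.03 0.016 [(np.float64(308.0), np.float64(216.0)), (np.float64(510.0), np.float64(124.0))]
0.06 0.008 [(np.float64(333.0), np.float64(230.0)), (np.float64(538.0), np.float64(132.0))]
0.06 0.016 [(np.float64(307.0), np.float64(197.0)), (np.float64(511.0), np.float64(100.0))]
0.09 0.008 [(np.float64(331.0), np.float64(210.0)), (np.float64(538.0), np.float64(108.0))]
0.09 0.016 [(np.float64(305.0), np.float64(177.0)), (np.float64(512.0), np.float64(76.0))]
0.81 [227.9, 367.3] (np.float64(0.20176624777328364), np.float64(0.00941339345116704))
0.95 [224.6, 314.2] (np.float64(0.10991074533740439), np.float64(0.06940223792085648))
```

View pics/s15.png

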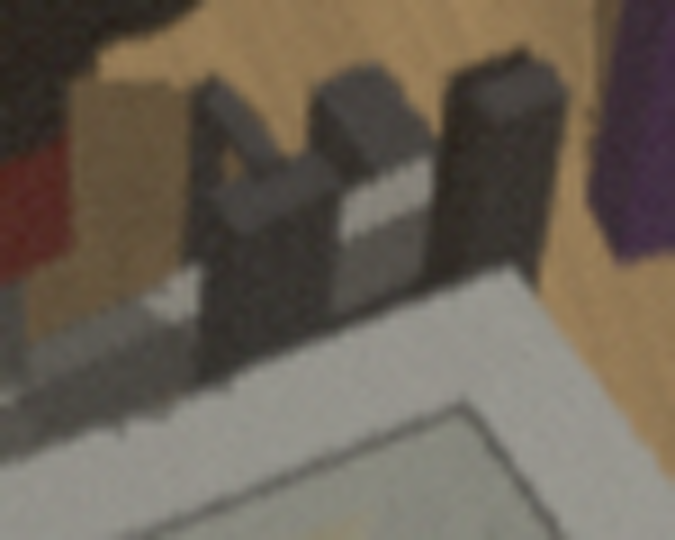

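Emit:
{"method": "drive_tool", "body": {
  "motion": [
    [[0.0005,0,0.001,0,1],[0.001,0,0.002,0,1],[0.0015,0,0.003,0,1],[0.002,0,0.004,0,1],[0.0025,0,0.005,0,1],[0.003,0,0.006,0,1],[0.003,0,0.006,0,1],[0.003,0,0.006,0,1],[0.003,0,0.006,0,1],[0.003,0,0.006,0,1]]
  ]
}}

```text
clock: 16.63
ee_pos: [0.6305, -0.0075, 0.2457]
tcp_rot: [-3.137, -0.007, 0.201]
force: [0.3, 9.0, 8.1]
opening: 0.0118
```

```bash
cat > ang.py <<'E'
from h import *
import sys
s=rep()
for i in range(2):
    p,d=vision.read_camera("wrist"); rep()
cv2.imwrite(sys.argv[1].replace("s","w"),p[:,:,::-1]) if 0 else cv2.imwrite("pics/w_"+sys.argv[1]+".png",p[:,:,::-1])
p,d=vision.read_camera("side"); C=cam("side")
r0,c0=205,320
cv2.imwrite("pics/s_"+sys.argv[1]+".png",cv2.resize(p[r0:r0+60,c0:c0+75,::-1],None,fx=9,fy=9,interpolation=cv2.INTER_CUBIC))
for r in vision.landmark_of("bar_end","side")[:1]: 
    q=barplane(C,r["centre"],.228); print("net bar_end",r["confidence"],q,q[1]/q[0])
E
python3 ang.py 16
```

```text
t 16.63 p [ 0.6305 -0.0075  0.2457] rot [-3.1367 -0.0067  0.2014] F [0.3 9.  8.1] T [1.77 0.33 0.64] op 0.0118
along 0.2142 inward -0.017 Fu 2.04 Fn -8.72 closing moment from F 1.833 incl Tz 2.477
t 16.68 p [ 0.6305 -0.0076  0.2457] rot [-3.1367 -0.0068  0.2014] F [0.9 8.9 7.6] T [1.77 0.32 0.67] op 0.0124
along 0.2142 inward -0.0169 Fu 2.68 Fn -8.54 closing moment from F 1.784 incl Tz 2.453
t 16.73 p [ 0.6304 -0.0076  0.2457] rot [-3.1367 -0.0067  0.2014] F [0.3 8.5 6.8] T [1.85 0.36 0.65] op 0.0118
along 0.2142 inward -0.0169 Fu 1.98 Fn -8.27 closing moment from F 1.738 incl Tz 2.392
net bar_end 0.78 (np.float64(0.20387411346164544), np.float64(-0.0033862229379372777)) -0.01660938154649204
```

View pics/s_16.png

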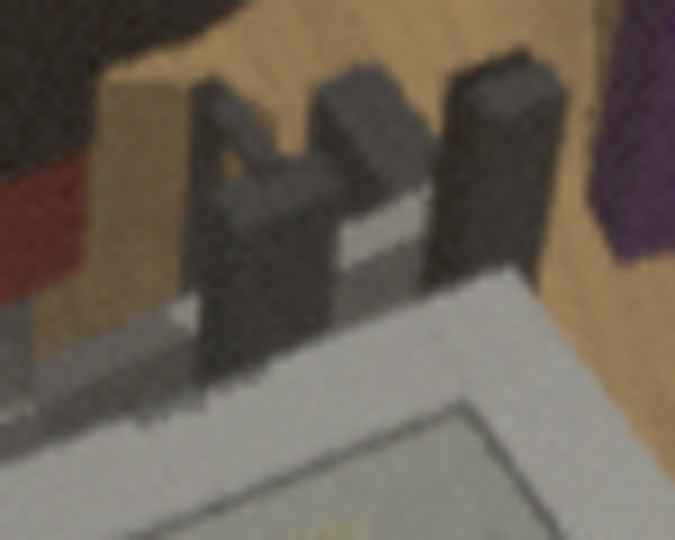

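Emit:
{"method": "drive_tool", "body": {
  "motion": [
    [[0.0003,0,0.0008,0,1],[0.0006,0,0.0016,0,1],[0.001,0,0.0025,0,1],[0.001,0,0.0025,0,1],[0.001,0,0.0025,0,1],[0.001,0,0.0025,0,1],[0.001,0,0.0025,0,1],[0.001,0,0.0025,0,1],[0.001,0,0.0025,0,1],[0.001,0,0.0025,0,1]]
  ]
}}

```text
clock: 17.67
ee_pos: [0.632, -0.0073, 0.2441]
tcp_rot: [-3.137, -0.008, 0.201]
force: [-0.7, 8.4, 12.0]
opening: 0.0119
```

```bash
python3 ang.py 17
```

```text
t 17.67 p [ 0.632  -0.0073  0.2441] rot [-3.1366 -0.0083  0.2014] F [-0.7  8.4 12. ] T [1.91 0.39 0.69] op 0.0119
along 0.2157 inward -0.0169 Fu 1.04 Fn -8.38 closing moment from F 1.79 incl Tz 2.477
t 17.72 p [ 0.632  -0.0073  0.2441] rot [-3.1367 -0.0083  0.2014] F [ 0.4  9.6 12. ] T [1.94 0.42 0.67] op 0.012
along 0.2158 inward -0.0169 Fu 2.28 Fn -9.33 closing moment from F 1.974 incl Tz 2.648
t 17.77 p [ 0.632  -0.0073  0.244 ] rot [-3.1366 -0.0082  0.2014] F [ 0.1  8.2 12.3] T [1.93 0.46 0.68] op 0.0117
along 0.2157 inward -0.0169 Fu 1.72 Fn -8.03 closing moment from F 1.703 incl Tz 2.386
net bar_end 0.85 (np.float64(0.20328515394668242), np.float64(0.0003677758464853409)) 0.0018091623482834416
```

View pics/s_17.png

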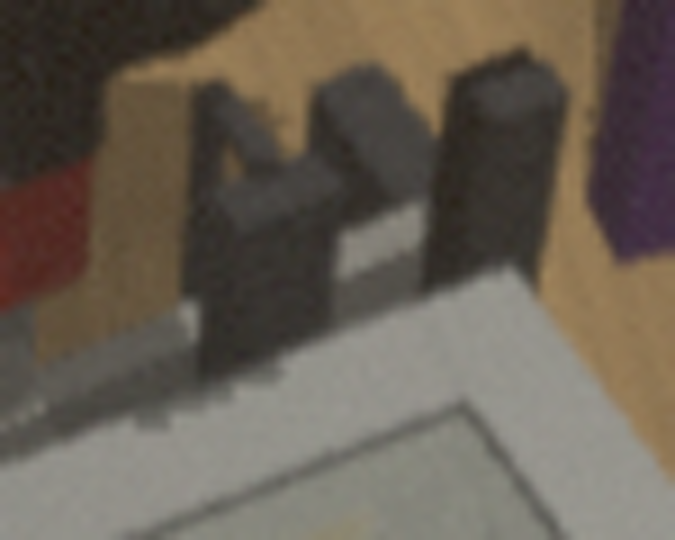

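View pics/w_17.png

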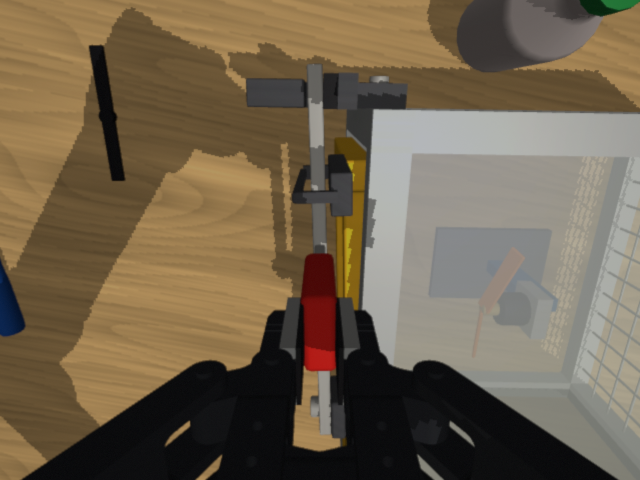

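Emit:
{"method": "drive_tool", "body": {
  "motion": [
    [[0.0003,0,0.0005,0,1],[0.0006,0,0.001,0,1],[0.0006,0,0.0015,0,1],[0.0006,0,0.0015,0,1],[0.0006,0,0.0015,0,1],[0.0006,0,0.0015,0,1],[0.0006,0,0.0015,0,1],[0.0006,0,0.0015,0,1],[0.0006,0,0.0015,0,1],[0.0006,0,0.0015,0,1]]
  ]
}}

```text
clock: 18.7
ee_pos: [0.6322, -0.0076, 0.2439]
tcp_rot: [-3.136, -0.008, 0.201]
force: [-5.3, 9.8, 21.5]
opening: 0.0117
```

```bash
python3 ang.py 18
```

```text
t 18.7 p [ 0.6322 -0.0076  0.2439] rot [-3.1361 -0.0079  0.2009] F [-5.3  9.8 21.5] T [1.97 1.65 0.61] op 0.0117
along 0.2159 inward -0.0167 Fu -3.21 Fn -10.61 closing moment from F 2.344 incl Tz 2.957
t 18.75 p [ 0.6322 -0.0076  0.2439] rot [-3.1361 -0.0079  0.201 ] F [-5.9  9.3 21.9] T [1.98 1.64 0.64] op 0.0119
along 0.2158 inward -0.0167 Fu -3.89 Fn -10.33 closing moment from F 2.294 incl Tz 2.939
t 18.8 p [ 0.6322 -0.0076  0.2439] rot [-3.1361 -0.0078  0.201 ] F [-5.6  9.3 21.4] T [1.99 1.65 0.66] op 0.012
along 0.2158 inward -0.0167 Fu -3.67 Fn -10.28 closing moment from F 2.281 incl Tz 2.946
net bar_end 0.55 (np.float64(0.19695328631504064), np.float64(0.002141871836077891)) 0.010875024611936743
```

View pics/s_18.png

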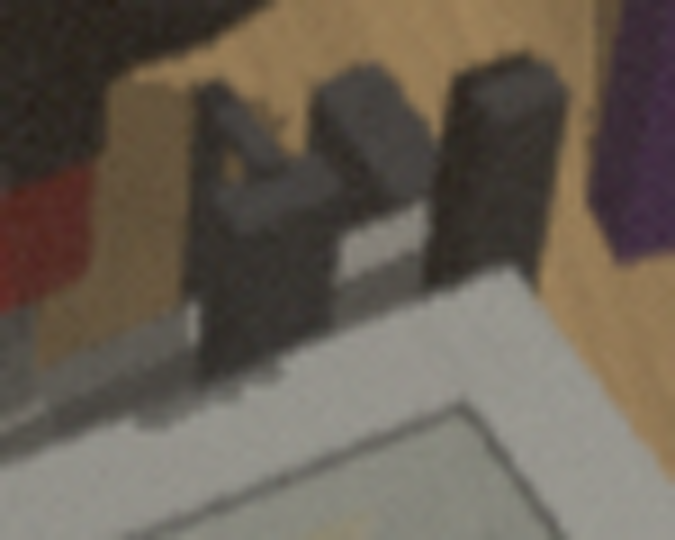

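Pushing lower only raised the force and the tool did not move, so the bar is on its stop. I ease off before opening.

Emit:
{"method": "drive_tool", "body": {
  "motion": [
    [[0,0,-0.001,0,1],[0,0,-0.002,0,1],[0,-0.0005,-0.0025,-0.001,1],[0,-0.001,-0.0025,-0.003,1],[0,-0.0015,-0.0025,-0.004,1],[0,-0.002,-0.0025,-0.006,1],[0,-0.0025,-0.0025,-0.007,1],[0,-0.003,-0.0025,-0.008,1],[0,-0.0035,-0.0025,-0.009,1],[0,-0.0035,-0.0025,-0.009,1]]
  ]
}}

```text
clock: 19.73
ee_pos: [0.6317, -0.0064, 0.2441]
tcp_rot: [-3.14, -0.007, 0.208]
force: [4.2, 4.0, 5.6]
opening: 0.0124
```

```bash
python3 ang.py 19
```

```text
t 19.73 p [ 0.6317 -0.0064  0.2441] rot [-3.1403 -0.0074  0.2081] F [4.2 4.  5.6] T [ 0.94 -0.24  0.61] op 0.0124
along 0.2158 inward -0.0163 Fu 4.96 Fn -3.04 closing moment from F 0.575 incl Tz 1.186
t 19.78 p [ 0.6317 -0.0064  0.2441] rot [-3.1403 -0.0074  0.2081] F [3.5 4.2 5.5] T [ 0.91 -0.26  0.65] op 0.0122
along 0.2158 inward -0.0164 Fu 4.26 Fn -3.38 closing moment from F 0.659 incl Tz 1.304
t 19.83 p [ 0.6317 -0.0064  0.2441] rot [-3.1403 -0.0074  0.2081] F [3.4 4.4 5.6] T [ 0.93 -0.27  0.63] op 0.0118
along 0.2158 inward -0.0164 Fu 4.24 Fn -3.64 closing moment from F 0.717 incl Tz 1.347
net bar_end 0.69 (np.float64(0.20234555468061863), np.float64(0.0006752960389969087)) 0.0033373406204193273
```

View pics/s_19.png

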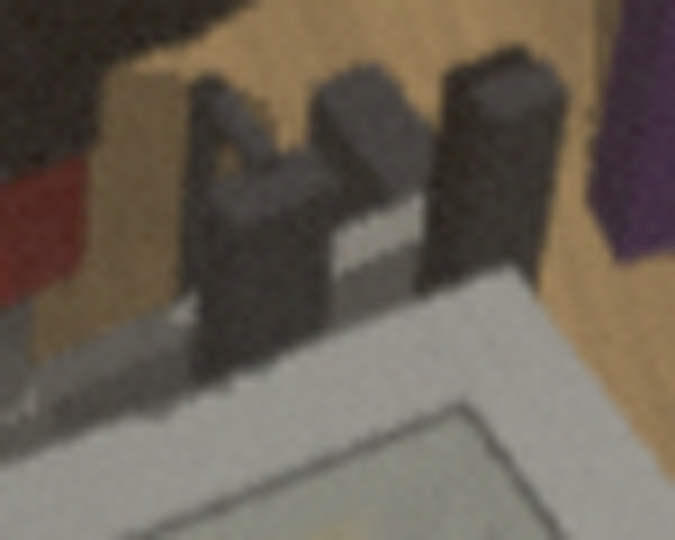

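Emit:
{"method": "drive_tool", "body": {
  "motion": [
    [[0,-0.0007,0,-0.002,1],[0,-0.0014,0,-0.003,1],[0,-0.002,0,-0.005,1],[0,-0.002,0,-0.005,1],[0,-0.002,0,-0.005,0.6],[0,-0.002,0,-0.005,0.4],[0,-0.002,0,-0.005,0.2],[0,-0.002,0,-0.005,0],[0,-0.002,0,-0.005,0],[0,-0.002,0,-0.005,0]]
  ]
}}

```text
clock: 20.77
ee_pos: [0.628, -0.0073, 0.2412]
tcp_rot: [3.142, 0.0, 0.209]
force: [0.7, 0.2, 0.6]
opening: 0.0427
```

```bash
python3 ang.py 20
```

```text
t 20.77 p [ 0.628  -0.0073  0.2412] rot [3.1416e+00 2.0000e-04 2.0860e-01] F [0.7 0.2 0.6] T [-0.09 -0.    0.02] op 0.0427
along 0.2119 inward -0.0162 Fu 0.7 Fn -0.06 closing moment from F 0.001 incl Tz 0.021
t 20.82 p [ 0.628  -0.0072  0.2411] rot [-3.1416e+00  2.0000e-04  2.0870e-01] F [-0.7  0.1  0.7] T [0.05 0.   0.02] op 0.0427
along 0.212 inward -0.0162 Fu -0.72 Fn -0.2 closing moment from F 0.055 incl Tz 0.073
t 20.87 p [ 0.628  -0.0072  0.2411] rot [3.1416e+00 2.0000e-04 2.0880e-01] F [-0.2 -0.2  0.1] T [ 0.01 -0.02 -0.01] op 0.0427
along 0.212 inward -0.0162 Fu -0.25 Fn 0.14 closing moment from F -0.025 incl Tz -0.039
net bar_end 0.78 (np.float64(0.20217995759194338), np.float64(0.0005298566478561528)) 0.0026207179691151885
```

View pics/s_20.png

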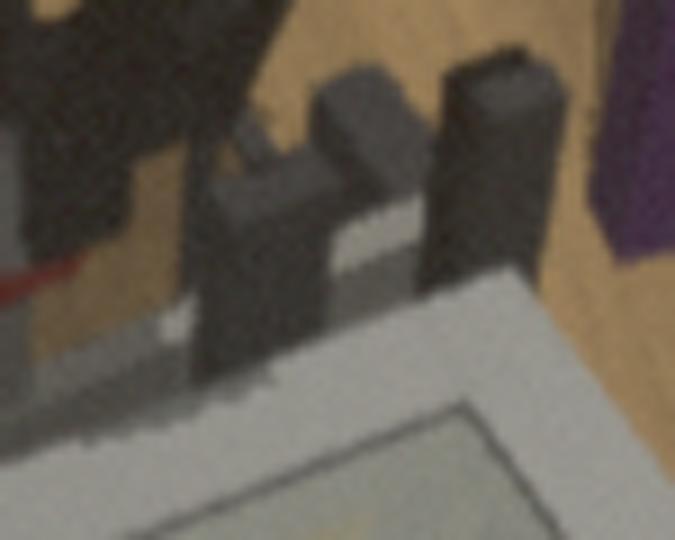

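View pics/w_20.png

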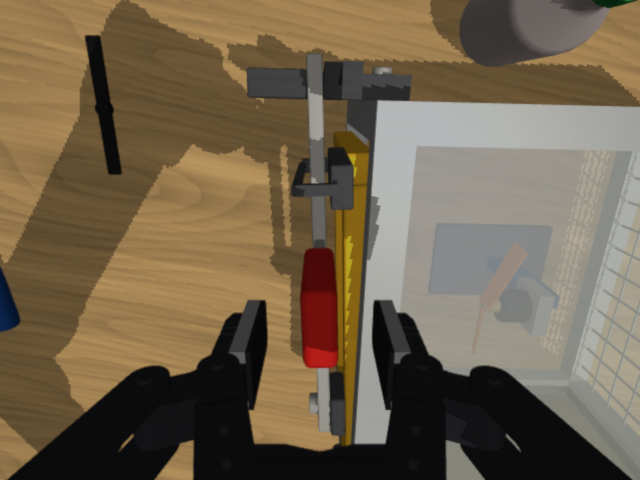

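Emit:
{"method": "drive_tool", "body": {
  "motion": [
    [[0,0,0,0,-0.4],[0,0,-0.005,0,-0.8],[0,0,-0.015,0,-1],[0,0,-0.03,0,-1],[0,0,-0.05,0,-1],[0,0,-0.07,0,-1],[0,0,-0.09,0,-1],[0,0,-0.11,0,-1],[0,0,-0.12,0,-1],[0,0,-0.12,0,-1]]
  ]
}}

```text
clock: 21.8
ee_pos: [0.6294, -0.0076, 0.3643]
tcp_rot: [3.141, -0.005, 0.209]
force: [0.2, -0.9, 1.1]
opening: 0.0854
```

```bash
python3 ang.py 21; python3 - <<'E'
from h import *
p,d=vision.read_camera("wrist"); s=env.observe(); W=cam("wrist",s)
cv2.imwrite("pics/w22c.png",cv2.resize(p[40:280,250:450,::-1],None,fx=2.4,fy=2.4,interpolation=cv2.INTER_CUBIC))
for k in("bar_end","bar_grip","bar_pivot"):
  for r in vision.landmark_of(k,"wrist")[:1]: print(k,r["confidence"],r["centre"],atz(W,r["centre"],.248 if "grip" in k else .18)[:2]-H)
p,d=vision.read_camera("scene"); cv2.imwrite("pics/sc22.png",p[:,:,::-1])
p,d=vision.read_camera("side"); cv2.imwrite("pics/s22c.png",cv2.resize(p[180:340,160:400,::-1],None,fx=3.3,fy=3.3,interpolation=cv2.INTER_CUBIC))
E
```

```text
t 21.8 p [ 0.6294 -0.0076  0.3643] rot [ 3.1407 -0.0049  0.2087] F [ 0.2 -0.9  1.1] T [-0.01 -0.01  0.03] op 0.0854
along 0.2133 inward -0.0155 Fu 0.02 Fn 0.96 closing moment from F -0.206 incl Tz -0.173
t 21.85 p [ 0.6286 -0.0074  0.3624] rot [ 3.1413e+00 -2.3000e-03  2.0870e-01] F [ 0.5  0.2 -0.3] T [-0.01  0.01  0.  ] op 0.0855
along 0.2126 inward -0.0159 Fu 0.48 Fn -0.07 closing moment from F 0.006 incl Tz 0.009
t 21.9 p [ 0.628  -0.0071  0.3609] rot [-3.1414  0.      0.2088] F [0.5 0.  0.4] T [-0.    0.04  0.  ] op 0.0855
along 0.212 inward -0.0163 Fu 0.54 Fn 0.09 closing moment from F -0.027 incl Tz -0.025
net bar_end 0.78 (np.float64(0.20396712946046405), np.float64(-0.007615846291196882)) -0.03733859623039456
bar_end 0.89 [90.0, 313.7] [0.29226594 0.08316393]
bar_grip 0.91 [223.8, 321.5] [0.20332529 0.05799758]
bar_pivot 0.95 [313.0, 324.1] [0.09422106 0.03167527]
```

View pics/w22c.png

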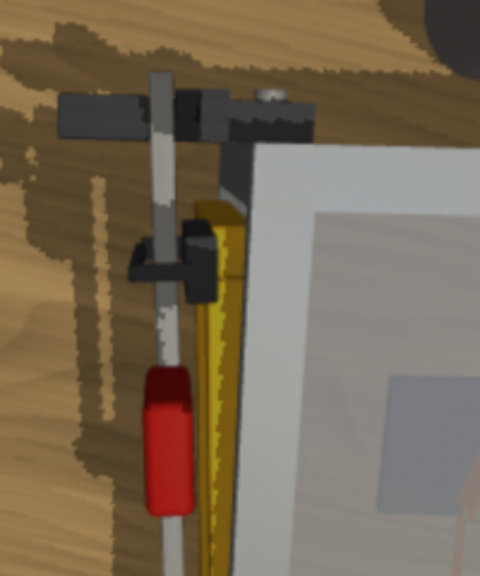

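View pics/s22c.png

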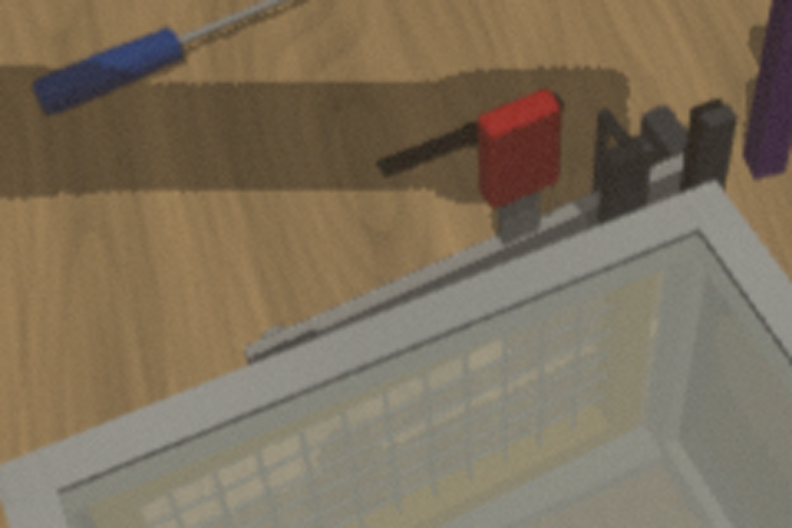

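View pics/sc22.png

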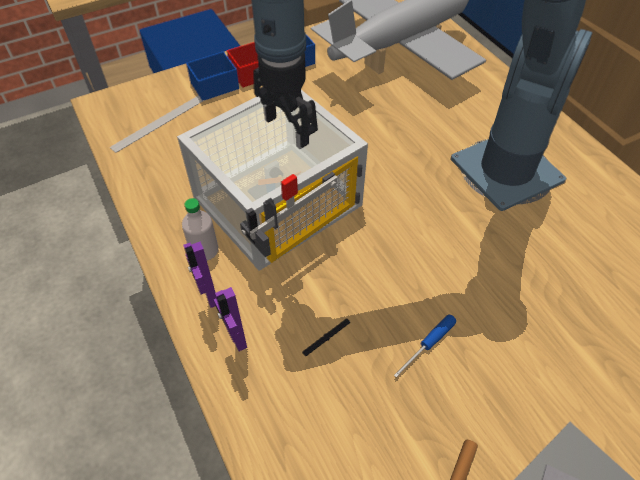

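```bash
python3 - <<'E'
from h import *
gy=.187+.042
C=cam("scene");u=np.array([np.cos(gy),np.sin(gy)]);n=np.array([-u[1],u[0]])
p,d=vision.read_camera("scene");r0,c0,f=165,235,6
b=cv2.resize(p[r0:r0+85,c0:c0+125,::-1],None,fx=f,fy=f,interpolation=cv2.INTER_CUBIC);out=b.copy()
for a,col in ((0,(0,255,0)),(.04,(255,0,255))):
  for zz in (-.011,.011):
    P=[]
    for l in (0,.22):
      q=proj(C,np.append(H+u*(.1+l*np.cos(a)-zz*np.sin(a))+.016*n,.18+l*np.sin(a)+zz*np.cos(a)));P.append((int((q[1]-c0+.5)*f),int((q[0]-r0+.5)*f)))
    cv2.line(out,P[0],P[1],col,1)
cv2.imwrite("pics/sc23.png",out)
overlay("pics/s23.png",gy,(0,.04),box=(190,220,110,170),f=4.4)
b=cv2.imread("pics/s23.png");h,w=b.shape[:2];cv2.imwrite("pics/s23.png",cv2.resize(np.vstack([b[:,:w//2],b[:,w//2:]]),None,fx=.62,fy=.62))
E
```

```text
(no output)
```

View pics/sc23.png

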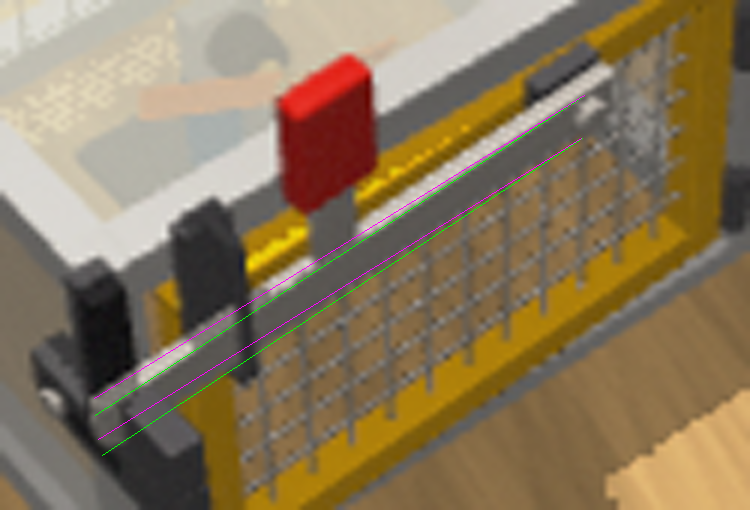

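View pics/s23.png

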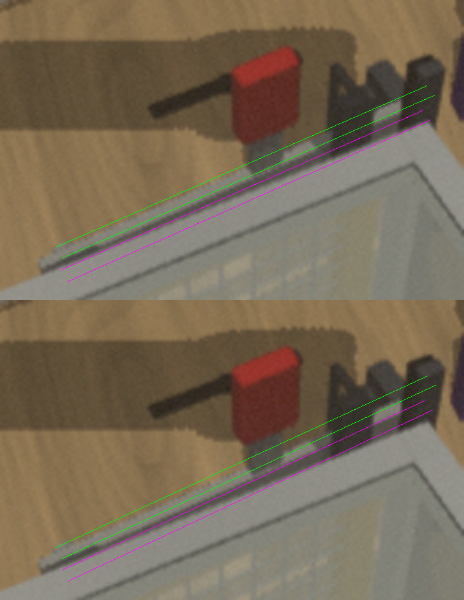

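```bash
python3 - <<'E'
from h import *
np.set_printoptions(precision=4,suppress=True)
gy=.229;u=np.array([np.cos(gy),np.sin(gy)]);n=np.array([-u[1],u[0]])
for cn in ("wrist","scene","side"):
    st=env.observe();p,d=vision.read_camera(cn);C=cam(cn,st)
    K,k1,R,t=C
    yy,xx=np.mgrid[0:480,0:640];pts=np.stack([xx,yy],-1).reshape(-1,1,2).astype(np.float64)
    un=cv2.undistortPoints(pts,K,np.array([k1,0,0,0,0.])).reshape(480,640,2)
    X=(np.dstack([un*d[...,None],d])-t)@R
    ok=d>0; A=(X[...,:2]-H)@u-.1; O=(X[...,:2]-H)@n; Zz=X[...,2]
    print(cn,ok.mean())
    for nm,m in (("bartop",ok&(abs(O-.012)<.003)&(A>0)&(A<.22)&(Zz>.185)&(Zz<.205)),("gatetop",ok&(abs(O)<.006)&(A>-.08)&(A<.16)&(Zz>.178)&(Zz<.2))):
        a,z=A[m],Zz[m]; print(nm,m.sum())
        if m.sum()>30:
            for lo in np.arange(-.08,.22,.03):
                k=(a>lo)&(a<lo+.03)
                if k.sum()>4: print("  ",round(lo,2),k.sum(),np.median(z[k]).round(4))
    if cn=="wrist": np.savez("wd.npz",A=A,O=O,Z=Zz)
print(env.observe()["clock"])
E
```

```text
wrist 0.9959114583333334
bartop 1243
   -0.02 56 0.1914
   0.01 177 0.1915
   0.04 169 0.1916
   0.1 64 0.1918
   0.13 198 0.1917
   0.16 285 0.1918
   0.19 294 0.1917
gatetop 1038
   -0.08 63 0.1864
   -0.05 52 0.1862
   -0.02 288 0.1952
   0.01 197 0.1865
   0.04 101 0.1862
   0.07 126 0.1863
   0.1 136 0.1864
   0.13 75 0.1861
scene 0.9960579427083334
bartop 255
   -0.02 10 0.1908
   0.01 32 0.1916
   0.04 36 0.1912
   0.07 35 0.1907
   0.1 42 0.1931
   0.13 27 0.1904
   0.16 37 0.1909
   0.19 36 0.1917
gatetop 316
   -0.08 54 0.1865
   -0.05 41 0.1852
   -0.02 35 0.1946
   0.01 52 0.1857
   0.04 48 0.1839
   0.07 37 0.1842
   0.1 25 0.1849
   0.13 24 0.1864
side 0.9961165364583333
bartop 316
   -0.02 20 0.1899
   0.01 57 0.1897
   0.04 58 0.1898
   0.07 59 0.1895
   0.1 32 0.19
   0.13 55 0.1898
   0.16 14 0.1897
   0.19 21 0.1898
gatetop 142
   -0.02 46 0.1938
   0.01 21 0.1899
   0.04 13 0.1893
   0.07 10 0.1854
   0.1 10 0.1832
   0.13 42 0.1943
22.55
```

The depth readings show the bar's top level from pivot to end, at 191.4 to 191.8 mm (fully down is 191). It sits behind the nose and the gripper is clear, so I hand in.

```bash
python3 -c "
from workcell import env
print(env.sign_off())"
```

```text
the job is handed in; nothing more can be done
None
```

The gate is shut and latched. I gripped the red grip, lifted the bar over the catch and swung the gate onto the rubber buffer. I then lowered the bar into the notch, eased off the push and let go. The job was handed in at about 22.6 s of the 72 s allowed.

**Checks that passed**
- **Bar fully down:** the wrist depth readings show the bar's top level to within 0.4 mm along its length, at 191.4 to 191.8 mm; fully down is 191 mm. The side camera's readings are just as level.
- **Bar behind the nose:** all three camera views show the bar in the notch between nose and buffer, with the gate shut.
- **Gripper clear:** after release the wrist force read about zero, and the gripper stands about 120 mm above the grip.
- **Other objects:** the bottle, screwdriver, propeller and purple look-alikes show unmoved in the final scene picture.

**Buffer load:** worked out from the wrist force and moment, I held about 6.5 to 8 N at the buffer while the bar went down. It reached about 9 N briefly when I pressed the bar onto its stop. The limit is 14 N.

**Checks that disagreed**
- **Bar angle from pictures:** my overlay readings and the network's bar_end point were off by up to about 0.04 rad. I took the depth readings as the final check.
- **Grip slip and force:** the grip turned stiffly between the pads during the lift, which gave about 22 N at the wrist. Pressing the bar onto its stop also gave about 22 N downward.

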